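Tip the short stone case out of a packed rack

ROBOT

A 6-joint arm with a two-finger parallel gripper is mounted at the origin on the work surface. World frame = base frame: x ahead of the robot, y to its left, z up, the work surface at z = 0. Lengths are in m, angles in degrees, forces in N, time in s.
With the tool pointing down it reaches from about 0.4 to 0.825 m from the base axis. Payload 7 kg.
Tool frame: the origin (TCP) lies at the very end of the fingers, on their centre line; the grasp point (between the pads) lies 19 mm behind it; z points along the fingers, y is the direction in which the jaws open and shut (so a half turn about z gives the same grasp; the last joint's range is limited). The gripper opens to 88 mm and grips with 3 to 60 N. Pads are 19 mm wide; open, the fingers measure 130 mm over their backs; the gripper's body (78 mm by 193 mm) begins 47 mm behind the grasp point.
Start: joints at [-50.873, 20.546, 0.682, 0, -70.136, -16.507], TCP at [0.26, -0.623, 0.227] pointing down, gripper open.
Joint ranges: [-176.03, 176.03], [-82.01, 121.73], [-58.28, 71.71], [-173.87, 95.51], [-174.79, -0.11], [-173.66, 173.66]. Speed limits (degrees/s): [136.94, 136.94, 172.46, 180, 180, 180].

INTERFACE

Orientations are given as [roll, pitch, yaw] about the fixed x, y, z axes, in that order (R = Rz(yaw) Ry(pitch) Rx(roll)).
In Python, from plant import telemetry, optics, ctrl gives the robot as it stands.
- The arm moves only by the tool servo_tool, never from a script. Its argument "rows" is a list of rows, each a list of 3 entries, a list of its own where there are three numbers: the shift along the tool's x, y, z in m, then the turn, a rotation vector about the tool's x, y, z in units of 6 degrees (1.0 is 6 degrees), then the closure, from 0 (fully open) to 1 (shut). A call has 1 to 20 rows; each row shifts and turns the commanded pose from where the row before left it, along the tool's axes as they then stand; what a row does not reach is not made up. A row lasts 1/12 s, in which the tool goes at most 41.7 mm and 7.16 degrees, less where a joint would pass 70% of its speed; a pose out of reach is approached as far as the arm can. A call is refused whole if a number of a shift passes 0.0417 or a number of a turn 1, either way. A call with a gripper value outside its range is refused whole. The fingers move at their own pace and stop on an object; the grip force is fixed at half the most. Time passes only in rows, so rows that do not move let the fingers close. It gives the time, the measured TCP pose, the force and the opening at its end, in the units of the state.
- telemetry.get_obs(): the state, without advancing time (a new reading comes with each control period).
- optics.snapshot(name): name is "side" or "top" or "wrist"; returns the picture (384x512x3 uint8, red, green, blue); there is no depth.
- optics.camera_info(name): a dict with "mtx" (3x3 intrinsics, pixels), "rvec" (rotation vector, rad) and "tvec" (3), from world to camera coordinates, as OpenCV has them. Camera axes: x right, y down, z forward; pixel columns grow to the right and rows downward; lengths in m; the calibration is good to about 2 mm. A picture is of the moment at which its call begins: read the wrist's pose just before it. camera_info takes no time and is no camera call; for the wrist camera it gives the pose at the moment of the call.
- ctrl.close_job(): hands the job in, once; it reports no verdict.
The state is a dict: "clock": time; "joint_pos": joint angles; "qvel": joint speeds; "tau": joint torques, N m; "tool_pos": TCP position; "orientation": TCP orientation; "force": force on the tool from outside, world axes, zero at the start; "moment": the same for the moment, N m; "opening": finger opening in m.
Only numpy, scipy, OpenCV 4.12 (cv2) and the standard library are available. Lean on these libraries where they do the work, as an engineer would, in place of code of your own. Each camera call takes 0.05 s, during which the arm holds its last target.

TASK

The sharpening-stone cases stand packed side by side in the green rack. Tip the short one forward, out of the row, until it leans on the rack's front rail, then lift it free and stand it upright in the middle of the black rubber mat, without letting it fall over. Leave the other cases standing in their places in the rack and do not disturb the bottle, oil can, grinding wheel and wheel dresser on the bench.

Things in the scene. Friction and masses are not known exactly. Their poses are not given: they have to be found in the camera images.
- short_case_center (a point): Centre of the short case, a plain wooden box on end, 96 deep (its x) x 44 thick (y) x 172 mm tall (z), 16 mm lower than the others; 0.35-0.7 kg. x: rack front (robot side) to back; y along the row; z up. One of the 3 middle cases of 5, 1.5 mm air each side: its broad sides are out of reach. Tipped forward over 0.5 rad it overbalances and rests on the front rail at about 0.65 rad
- case_a_center (a point): plain wooden stone case, standing on end, 96 mm deep x 44 mm thick x 188 mm tall, about 0.5 kg; the point is the case's centre, half-way up. Axes as for the short case. One of the four other cases of the row; it stays in the rack
- case_b_center (a point): plain wooden stone case, standing on end, 96 mm deep x 44 mm thick x 188 mm tall, about 0.5 kg; the point is the case's centre, half-way up. Axes as for the short case. One of the four other cases of the row; it stays in the rack
- case_c_center (a point): plain wooden stone case, standing on end, 96 mm deep x 44 mm thick x 188 mm tall, about 0.5 kg; the point is the case's centre, half-way up. Axes as for the short case. One of the four other cases of the row; it stays in the rack
- case_d_center (a point): plain wooden stone case, standing on end, 96 mm deep x 44 mm thick x 188 mm tall, about 0.5 kg; the point is the case's centre, half-way up. Axes as for the short case. One of the four other cases of the row; it stays in the rack
- rack: Fixed green steel rack, 175 deep (x) x 237 mm wide (y), open above. Origin: centre of its underside on the bench; x from its front (robot side) to its back, y along the row, z up. Its floor is 12 mm above the bench. Cases stand with front faces at x = -30 mm, backs at x = +66 mm. Side panels at y = +-116.5 mm, 4 mm thick, 140 mm high beside the cases, 88 mm at the front
- rack_rail (a point): Middle of the front guard rail: a round steel bar, 10 mm thick, along the rack's y, its axis 80 mm in front of the rack's origin and 72 mm above the bench; 45 mm of free rack floor between it and the cases' fronts
- rack_stop (a point): Middle of the upper of two round backstop bars, 10 mm thick, along the rack's y just behind the cases, axis 115 mm above the bench, 72.5 mm behind the rack's origin. Above it the cases' backs are open to the rear
- mat: Black square rubber mat fixed flat on the bench, 220 x 220 mm, 3 mm thick. Origin: centre of its underside, on the bench; z up. The rack and the mat change sides from one start to another
- bottle_center (a point): White plastic bottle, 56 mm in diameter and 155 mm tall, standing between rack and mat; the point is its centre, half-way up. Leave alone
- oil_can_center (a point): Steel oil can, 70 mm in diameter, 155 mm tall with its thin spout, which reaches 58 mm out from the axis along its x, a handle 61 mm out on the other side; the point is on its axis, 50 mm up. Stands beyond the rack and mat. Leave alone
- wheel_center (a point): Pinkish grinding wheel lying flat on the bench, 150 mm in diameter, 20 mm thick; the point is its centre. Leave alone
- dresser_center (a point): Dark steel wheel dresser, a hand tool lying on the bench near the robot, about 185 mm long (along its x), 34 mm wide, 26 mm high; the point is 13 mm up, near the middle of its length. Leave alone
Not all that is in view belongs to the job. What is shaped like the part that bears short_case_center but pink is not meant.

How it is judged:
By the outcome, as a careful person would: the job done as asked, in the order asked, and still so for the second after the job is handed in, with the robot touching nothing.
It also fails if it takes over 64 s, if anything falls off the work surface, if the arm or the gripper's body presses on something with over 40 N, if the wrist force passes 120 N, or if a joint passes its speed limit or range.

## Working session

There is one attempt and no reset: what is moved stays moved. The work goes in short steps, Python scripts to look and compute and a tool call to move; the robot and the scene stay as the last step left them, time stands still between calls to the robot, and variables do not carry over. Pictures are saved under pics/ and viewed, and the job is handed in when it is done.

Besides the shell and the picture viewer there is one more tool, called after ">>>" as name(argument=value, ...), one argument or row to a line, values as JSON. servo_tool: Moves the arm, as the interface text tells. Its arguments: {"type":"object","properties":{"rows":{"type":"array"}},"required":["rows"]}

```bash
mkdir -p pics; ls; python3 - <<'E'
from plant import telemetry, optics, ctrl
import cv2, numpy as np
print(telemetry.get_obs())
for n in ["side","top","wrist"]:
    ci=optics.camera_info(n); R=cv2.Rodrigues(np.array(ci["rvec"],float))[0]
    print(n,np.round(ci["mtx"],1).tolist(),np.round(-R.T@np.array(ci["tvec"]).ravel(),3),np.round(R,2).tolist())
    im=optics.snapshot(n); cv2.imwrite(f"pics/{n}0.png",cv2.resize(im[:,:,::-1],(800,600),interpolation=cv2.INTER_CUBIC)); cv2.imwrite(f"pics/{n}0_raw.png",im[:,:,::-1])
E
```

```text
pics
{'clock': 0.0, 'joint_pos': array([-5.08749413e+01,  2.05908654e+01,  6.33138787e-01, -2.01230568e-02,
       -7.01357470e+01, -1.65074210e+01]), 'qvel': array([ 0.00213723, -0.08149342,  0.02376349, -0.01069371, -0.01923767,
        0.117151  ]), 'tau': array([ 4.46336317e-04, -5.82717705e+01,  2.93055207e+01,  6.99754760e+00,
        6.86664323e-03, -1.55706061e-04]), 'tool_pos': array([ 0.25937958, -0.6226382 ,  0.22562429]), 'orientation': array([ 1.79905004e+02, -8.42490640e-03, -1.57389208e+02]), 'force': array([0.34377938, 0.42493876, 0.44047668]), 'moment': array([-0.05417626,  0.00027036, -0.03204428]), 'opening': 0.08769927362376627}
side [[353.8, 0.0, 249.7], [0.0, 353.8, 197.6], [0.0, 0.0, 1.0]] [0.233 0.573 0.767] [[-0.87, -0.5, -0.02], [-0.36, 0.65, -0.67], [0.34, -0.57, -0.74]]
top [[349.6, 0.0, 253.5], [0.0, 349.6, 194.0], [0.0, 0.0, 1.0]] [0.463 0.069 0.992] [[-0.01, -1.0, 0.0], [-1.0, 0.01, -0.08], [0.08, -0.0, -1.0]]
wrist [[308.1, 0.0, 254.1], [0.0, 308.1, 188.1], [0.0, 0.0, 1.0]] [ 0.19  -0.651  0.384] [[-0.38, 0.92, 0.0], [0.89, 0.37, 0.28], [0.26, 0.11, -0.96]]
```

View pics/side0.png

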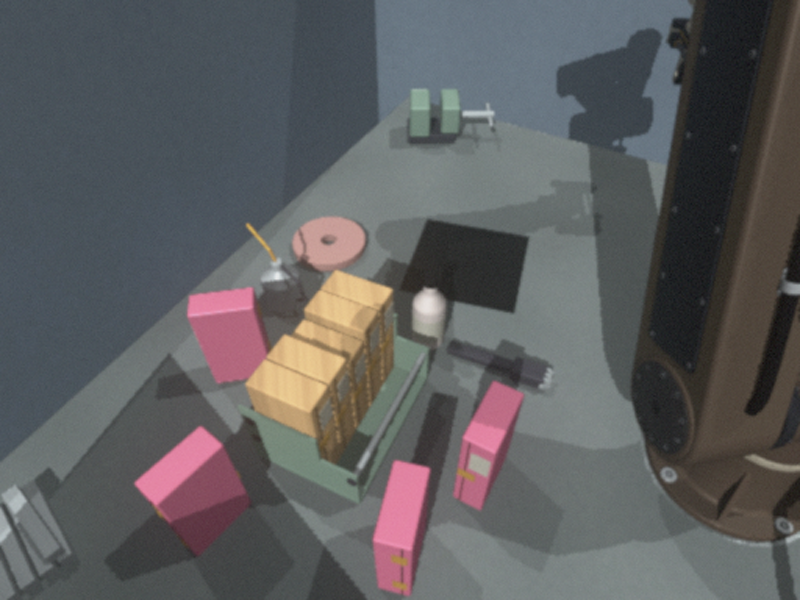

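View pics/top0.png

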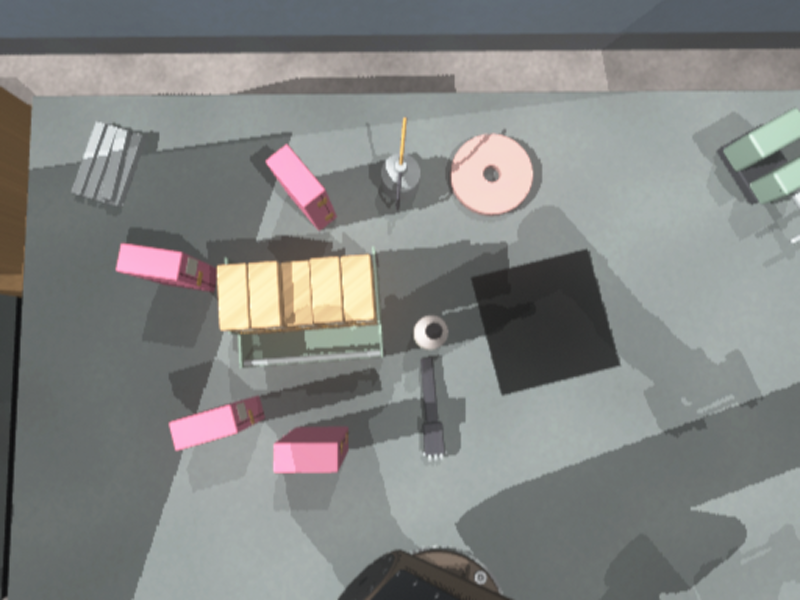

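View pics/wrist0.png

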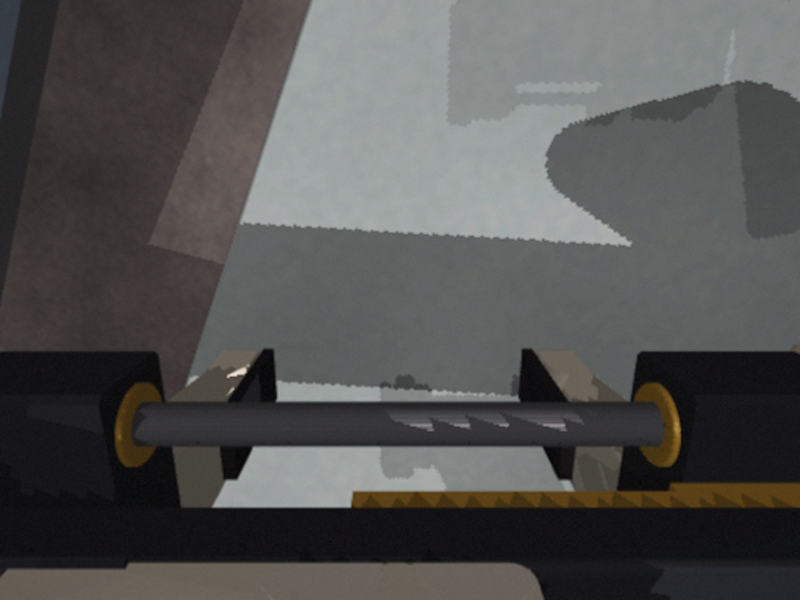

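The side view shows the short case as the middle of five, at about (330,340). In the top view it is at about (296,293) with its top shadowed. The mat is at (546,322), the bottle at (430,332), and two pink cases stand in front of the rack. I'll enlarge these for corner picking.

```bash
python3 - <<'E'
import cv2
a=cv2.imread("pics/top0_raw.png"); b=cv2.imread("pics/side0_raw.png")
c=a[145:245,130:263]; cv2.imwrite("pics/topc.png",cv2.resize(c,None,fx=6,fy=6,interpolation=cv2.INTER_CUBIC))
c=b[165:320,150:283]; cv2.imwrite("pics/sidec.png",cv2.resize(c,None,fx=3.85,fy=3.85,interpolation=cv2.INTER_CUBIC))
E
```

```text
(no output)
```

View pics/topc.png

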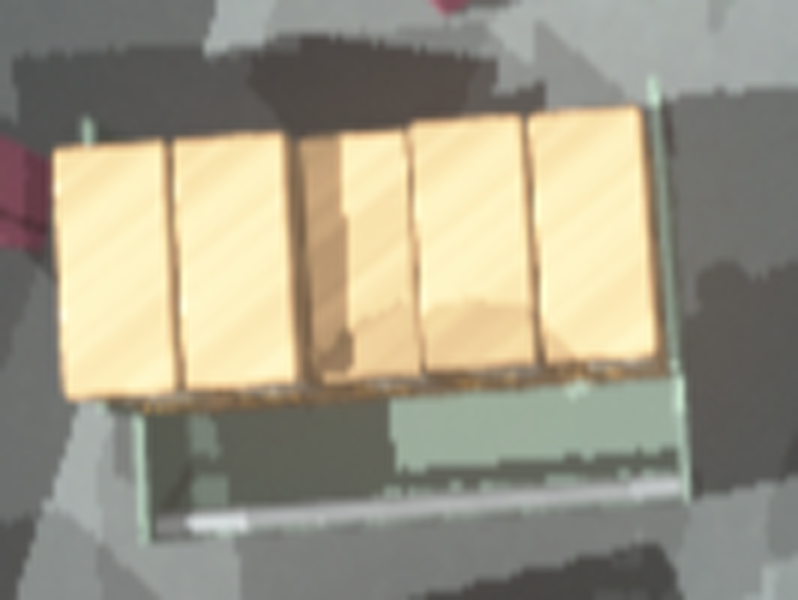

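View pics/sidec.png

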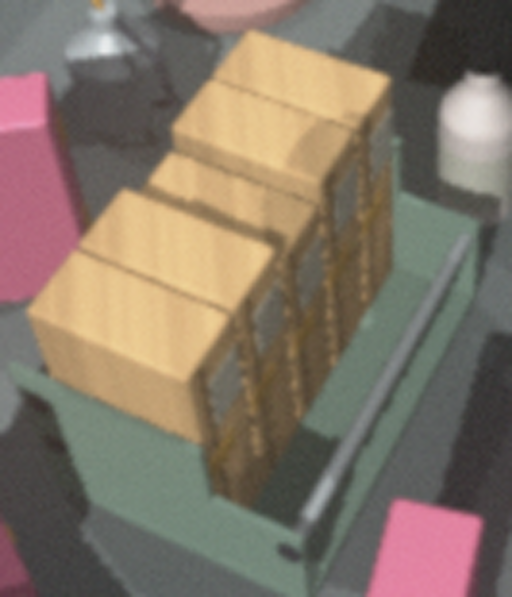

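```bash
cat > h.py <<'E'
import numpy as np, cv2
from scipy.optimize import least_squares
from plant import telemetry, optics, ctrl
CI={n:optics.camera_info(n) for n in ("side","top")}
def proj(n,P,ci=None):
    ci=ci or CI[n]
    return cv2.projectPoints(np.atleast_2d(np.array(P,float)),np.array(ci["rvec"],float),np.array(ci["tvec"],float),np.array(ci["mtx"],float),None)[0].reshape(-1,2)
def ray(n,uv,z,ci=None):
    ci=ci or CI[n]
    R=cv2.Rodrigues(np.array(ci["rvec"],float))[0];c=-R.T@np.array(ci["tvec"],float).ravel()
    d=R.T@np.linalg.inv(ci["mtx"])@np.array([uv[0],uv[1],1.0]); return c+d*(z-c[2])/d[2]
tri=lambda a,b: (lambda X:(X[:3]/X[3]).ravel())(cv2.triangulatePoints(*[np.array(CI[n]["mtx"])@np.hstack([cv2.Rodrigues(np.array(CI[n]["rvec"],float))[0],np.array(CI[n]["tvec"],float).reshape(3,1)]) for n in("top","side")],np.array(a,float).reshape(2,1),np.array(b,float).reshape(2,1)))
T=lambda x,y:np.array([130+(x+.5)/6-.5,145+(y+.5)/6-.5])
S=lambda x,y:np.array([150+(x+.5)/3.85-.5,165+(y+.5)/3.85-.5])
F=lambda x,y:np.array([(x+.5)/1.5625-.5,(y+.5)/1.5625-.5])
def Rz(a): c,s=np.cos(a),np.sin(a); return np.array([[c,-s],[s,c]])
E
python3 - <<'E'
from h import *
# (cam, px, local x, y, ztype)
O=[("top",T(68,398),-.03,.113,0),("top",T(53,148),.066,.113,0),("top",T(640,107),.066,-.113,0),("top",T(658,360),-.03,-.113,0),
("side",S(30,312),.066,.113,0),("side",S(200,378),-.03,.113,0),("side",S(390,78),-.03,-.113,0),("side",S(252,30),.066,-.113,0),
("top",T(408,130),.066,-.022,1),("top",T(420,376),-.03,-.022,1),("side",S(178,153),.066,-.022,1),("side",S(318,203),-.03,-.022,1),
]
def pts(p):
    return [np.r_[Rz(p[2])@[o[2],o[3]]+p[:2],p[3+o[4]]] for o in O]
def res(p): return np.concatenate([proj(o[0],q)[0]-o[1] for o,q in zip(O,pts(p))])
r=least_squares(res,[.5,.2,0,.2,.18],loss="soft_l1")
print(r.x[:2],np.degrees(r.x[2]),r.x[3:]); print(np.round(res(r.x).reshape(-1,2),1).tolist())
p=r.x
for l in (.11,-.11):
    q=np.r_[Rz(p[2])@[-.08,l]+p[:2],.072]; print("rail",q,proj("top",q),proj("side",q))
print("rail seen",T(160,525),T(680,487),"side",S(310,515),S(465,240))
mt=[F(472,279),F(588,250),F(620,364),F(502,394)]; ms=[None,F(428,220),F(528,238),F(516,311)]
M=np.array([ray("top",m,.003) for m in mt]); print("mat",M.round(4).tolist(),M.mean(0), np.degrees(np.arctan2(*(M[1]-M[2])[1::-1])))
bs=[ray("side",m,.003) for m in (F(428,220),F(528,238),F(516,311),F(402,290))]; print(np.round(bs,3).tolist(),np.mean(bs,0))
print("bottle",tri(F(433,331),F(430,291)))
# pink fronts
print("pinks tops", [ray("top",F(*q),.185).round(3).tolist() for q in ((274,443),(338,429),(348,430),(338,472),(170,425),(235,405),(262,410),(243,432),(177,450))])
E
```

```text
[0.53096678 0.2132003 ] 3.9700312561937094 [0.19907384 0.1836619 ]
[[-0.8, 0.4], [-0.4, 0.2], [0.2, -0.5], [0.4, -1.0], [-0.0, 0.3], [-1.6, 1.7], [1.8, -0.1], [0.2, -0.3], [0.4, -0.2], [1.0, -0.2], [-0.5, -0.9], [2.0, 0.6]]
rail [0.44354293 0.31739757 0.072     ] [[157.82545471 232.02823152]] [[228.75915355 304.57398084]]
rail [0.45877456 0.09792549 0.072     ] [[241.70467275 225.44719622]] [[271.19451394 227.85152706]]
rail seen [156.25       232.08333333] [242.91666667 225.75      ] side [230.14935065 298.3961039 ] [270.40909091 226.96753247]
mat [[0.5906, -0.0723, 0.003], [0.6424, -0.2862, 0.003], [0.4341, -0.3359, 0.003], [0.3825, -0.1218, 0.003]] [ 0.51240858 -0.20403814  0.003     ] 13.418697921271663
[[0.645, -0.281, 0.003], [0.435, -0.328, 0.003], [0.382, -0.124, 0.003], [0.591, -0.069, 0.003]] [ 0.51305868 -0.20053986  0.003     ]
bottle [0.49395179 0.00913404 0.12088252]
pinks tops [[0.33, 0.246, 0.185], [0.349, 0.153, 0.185], [0.347, 0.139, 0.185], [0.288, 0.153, 0.185], [0.357, 0.397, 0.185], [0.385, 0.303, 0.185], [0.377, 0.264, 0.185], [0.346, 0.291, 0.185], [0.321, 0.386, 0.185]]
```

Measured: tall tops are at z≈0.199, and the short one (the middle case) at z≈0.184. The rack is at (0.531, 0.213), yaw 4°, and the mat centre is at (0.5125, -0.202). Next I swing the base round while lifting.

>>> servo_tool(
  rows=[
    [[-0.038,0.0012,-0.008],[0,0,-0.54],0],
    [[-0.038,0.0012,-0.008],[0,0,-0.54],0],
    [[-0.038,0.0012,-0.008],[0,0,-0.54],0],
    [[-0.038,0.0012,-0.008],[0,0,-0.54],0],
    [[-0.038,0.0012,-0.008],[0,0,-0.54],0],
    [[-0.038,0.0012,-0.008],[0,0,-0.54],0],
    [[-0.038,0.0012,-0.008],[0,0,-0.54],0],
    [[-0.038,0.0012,-0.008],[0,0,-0.54],0],
    [[-0.038,0.0012,-0.008],[0,0,-0.54],0],
    [[-0.038,0.0012,-0.008],[0,0,-0.54],0],
    [[-0.038,0.0012,-0.008],[0,0,-0.54],0],
    [[-0.038,0.0012,-0.008],[0,0,-0.54],0],
    [[-0.038,0.0012,-0.008],[0,0,-0.54],0],
    [[-0.038,0.0012,-0.008],[0,0,-0.54],0],
    [[-0.038,0.0012,-0.008],[0,0,-0.54],0],
    [[-0.038,0.0012,-0.008],[0,0,-0.54],0],
    [[-0.038,0.0012,-0.008],[0,0,-0.54],0],
    [[-0.038,0.0012,-0.008],[0,0,-0.54],0],
    [[-0.038,0.0012,-0.008],[0,0,-0.54],0],
    [[-0.038,0.0012,-0.008],[0,0,-0.54],0],
  ],
)

```text
clock: 1.82
tool_pos: [0.6709, -0.0294, 0.3863]
orientation: [179.9, -0.0, -92.4]
force: [1.1, -0.3, 0.7]
opening: 0.0876
```

>>> servo_tool(
  rows=[
    [[-0.038,0.0012,0],[0,0,-0.54],1],
    [[-0.038,0.0012,0],[0,0,-0.54],1],
    [[-0.038,0.0012,0],[0,0,-0.54],1],
    [[-0.038,0.0012,0],[0,0,-0.54],1],
    [[-0.038,0.0012,0],[0,0,-0.54],1],
    [[0,0,0],[0,0,0],1],
    [[0,0,0],[0,0,0],1],
  ],
)

```text
clock: 2.4
tool_pos: [0.6513, 0.1596, 0.386]
orientation: [179.9, -0.0, -76.2]
force: [-0.6, -0.3, -0.2]
opening: 0.0469
```

```bash
cat > snapw.py <<'E'
import sys,json
from h import *
n=sys.argv[1]; tag=sys.argv[2]
o=telemetry.get_obs(); ci=optics.camera_info(n); im=optics.snapshot(n)
json.dump({k:np.array(v).tolist() for k,v in ci.items()},open(f"pics/{tag}.json","w"))
cv2.imwrite(f"pics/{tag}_raw.png",im[:,:,::-1]); cv2.imwrite(f"pics/{tag}.png",cv2.resize(im[:,:,::-1],(800,600),interpolation=cv2.INTER_CUBIC))
print(o["clock"],o["tool_pos"].round(4),o["orientation"].round(2),o["force"].round(2),o["opening"],o["joint_pos"].round(1))
E
python3 snapw.py wrist w1
```

```text
2.4 [0.6513 0.1596 0.386 ] [179.94  -0.   -76.18] [-0.58 -0.28 -0.17] 0.04693287167164128 [ 30.4  17.4  16.2  -0.  -88.9 -16.6]
```

View pics/w1.png

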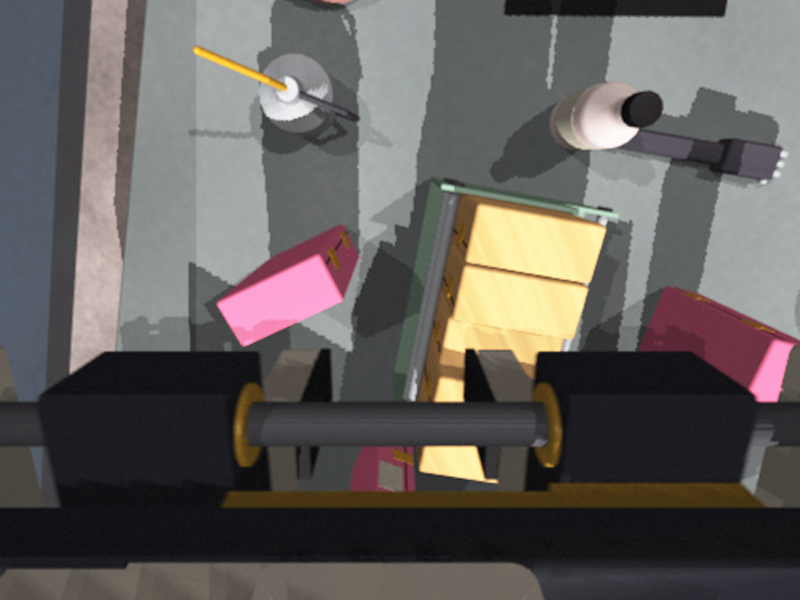

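The wrist view shows the −y end case at about (480–607, 203–283) and the short case just above the finger gap. I'll back off along +y to see the whole row.

>>> servo_tool(
  rows=[
    [[-0.04,0,0],[0,0,0.4],1],
    [[-0.04,0,0],[0,0,0.4],1],
    [[-0.04,0,0],[0,0,0.4],1],
    [[-0.04,0,0],[0,0,0.4],1],
    [[0,0,0],[0,0,0],1],
    [[0,0,0],[0,0,0],1],
  ],
)

```text
clock: 2.95
tool_pos: [0.6241, 0.3155, 0.3854]
orientation: [179.9, -0.1, -85.9]
force: [0.1, -1.1, -0.3]
opening: 0.0035
```

```bash
python3 snapw.py wrist w2; python3 - <<'E'
import cv2
a=cv2.imread("pics/w2_raw.png"); c=a[30:230,200:440]; cv2.imwrite("pics/w2c.png",cv2.resize(c,(720,600),interpolation=cv2.INTER_CUBIC))
E
```

```text
2.95 [0.6241 0.3155 0.3854] [ 1.7992e+02 -5.0000e-02 -8.5940e+01] [ 0.09 -1.08 -0.34] 0.0034671053883306496 [ 42.7  20.4  20.5  -0.  -90.2 -38.7]
```

View pics/w2.png

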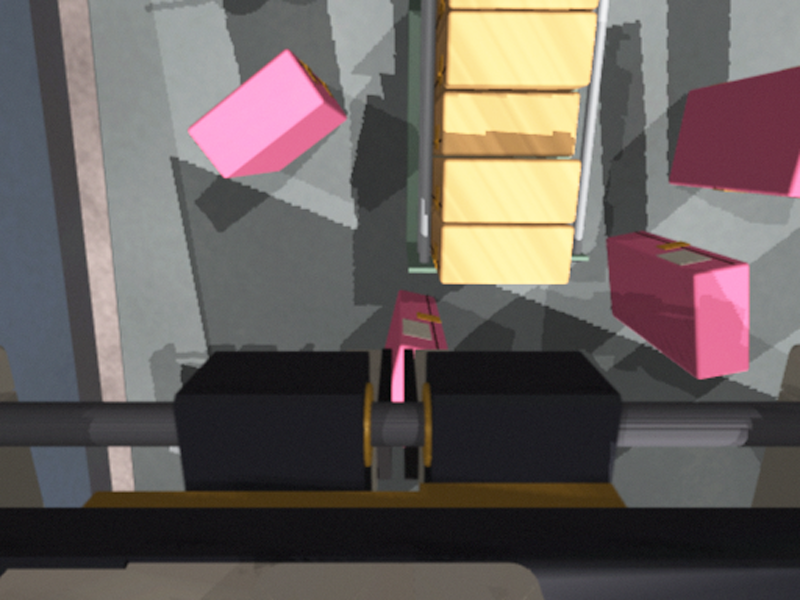

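View pics/w2c.png

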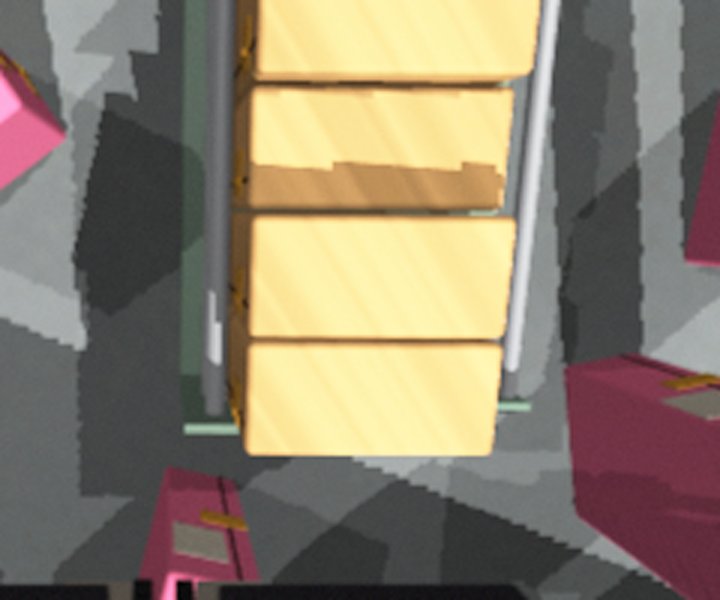

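```bash
cat > fit.py <<'E'
from h import *
import json
W=json.load(open("pics/w2.json")); CI["w2"]=W
C=lambda x,y:np.array([200+(x+.5)/3-.5,30+(y+.5)/3-.5])
O=[("top",T(68,398),-.03,.113,0),("top",T(53,148),.066,.113,0),("top",T(640,107),.066,-.113,0),("top",T(658,360),-.03,-.113,0),
("side",S(30,312),.066,.113,0),("side",S(200,378),-.03,.113,0),("side",S(390,78),-.03,-.113,0),("side",S(252,30),.066,-.113,0),
("top",T(408,130),.066,-.022,1),("top",T(420,376),-.03,-.022,1),("side",S(178,153),.066,-.022,1),("side",S(318,203),-.03,-.022,1),
("w2",C(245,454),.066,.113,0),("w2",C(494,456),-.03,.113,0),("w2",C(247,342),.066,.068,0),("w2",C(502,344),-.03,.068,0),("w2",C(255,80),.066,-.0235,0),("w2",C(534,78),-.03,-.0235,0),
("w2",C(249,207),.066,.022,1),("w2",C(501,209),-.03,.022,1),("w2",C(251,88),.066,-.022,1),("w2",C(513,90),-.03,-.022,1)]
def pts(p): return [np.r_[Rz(p[2])@[o[2],o[3]]+p[:2],p[3+o[4]]] for o in O]
def go(sel):
    f=lambda p: np.concatenate([proj(o[0],q)[0]-o[1] for o,q in zip(O,pts(p)) if o[0] in sel])
    r=least_squares(f,[.53,.21,.07,.2,.184],loss="soft_l1"); print(sel,r.x[:2].round(4),np.degrees(r.x[2]).round(2),r.x[3:].round(4),"cost",r.cost); print(np.round(f(r.x).reshape(-1,2),1).tolist()); return r.x
go(("w2",)); go(("top","side")); p=go(("top","side","w2"))
for q,z in (((.066,0),p[4]),((.1,0),p[4])): print(q,(Rz(p[2])@q+p[:2]).round(4))
E
python3 fit.py
```

```text
('w2',) [0.5324 0.2151] 3.83 [0.1965 0.1788] cost 4.170970098584053
[[0.1, 0.7], [-0.8, 0.2], [0.5, -0.6], [0.7, -1.0], [0.4, -1.0], [-0.6, -0.0], [-0.4, 1.9], [-0.2, 1.5], [0.1, -0.1], [0.0, -0.4]]
('top', 'side') [0.531  0.2132] 3.97 [0.1991 0.1837] cost 6.559622992077954
[[-0.8, 0.4], [-0.4, 0.2], [0.2, -0.5], [0.4, -1.0], [-0.0, 0.3], [-1.6, 1.7], [1.8, -0.1], [0.2, -0.3], [0.4, -0.2], [1.0, -0.2], [-0.5, -0.9], [2.0, 0.6]]
('top', 'side', 'w2') [0.5324 0.2146] 3.79 [0.1976 0.1799] cost 14.944398897733564
[[-1.3, -0.4], [-0.7, -0.5], [-0.3, -0.9], [-0.3, -1.5], [-1.0, 0.8], [-2.8, 2.3], [1.1, 0.6], [-0.4, 0.3], [0.1, -0.5], [0.6, -0.8], [-1.1, 0.3], [1.1, 2.0], [0.1, 0.5], [-0.5, 0.1], [0.6, -0.9], [1.0, -1.2], [0.5, -1.7], [-0.2, -0.6], [-0.3, 1.4], [0.1, 1.1], [0.2, -0.7], [0.4, -1.0]]
(0.066, 0) [0.5983 0.219 ]
(0.1, 0) [0.6322 0.2212]
```

```bash
python3 - <<'E'
from h import *
import json
W=json.load(open("pics/w2.json"));CI["w2"]=W
p=np.array([.532,.214]);a=np.radians(3.9)
for q in ((189,130),(289,50),(322,97),(228,177),(345,118)):
  for z in (.188,.05,.0):
    w=ray("w2",F(*q),z); print(q,z,w.round(3),"local",(Rz(-a)@(w[:2]-p)).round(3))
for q in ((266,157),(290,146),(329,218),(320,228)):
    w=ray("top",F(*q),.188); print("top",q,w.round(3),"local",(Rz(-a)@(w[:2]-p)).round(3))
E
python3 -c "
import cv2
a=cv2.imread('pics/w2_raw.png'); c=a[20:130,100:260]; cv2.imwrite('pics/w2p.png',cv2.resize(c,(800,550),interpolation=cv2.INTER_CUBIC))"
```

```text
(189, 130) 0.188 [0.776 0.235 0.188] local [0.244 0.005]
(189, 130) 0.05 [0.832 0.233 0.05 ] local [ 0.301 -0.001]
(189, 130) 0.0 [0.853 0.232 0.   ] local [ 0.321 -0.003]
(289, 50) 0.188 [0.706 0.18  0.188] local [ 0.171 -0.046]
(289, 50) 0.05 [0.736 0.156 0.05 ] local [ 0.199 -0.072]
(289, 50) 0.0 [0.747 0.147 0.   ] local [ 0.209 -0.081]
(322, 97) 0.188 [0.683 0.207 0.188] local [ 0.15  -0.017]
(322, 97) 0.05 [0.704 0.194 0.05 ] local [ 0.17  -0.031]
(322, 97) 0.0 [0.712 0.19  0.   ] local [ 0.178 -0.037]
(228, 177) 0.188 [0.749 0.266 0.188] local [0.22  0.037]
(228, 177) 0.05 [0.796 0.275 0.05 ] local [0.267 0.043]
(228, 177) 0.0 [0.812 0.279 0.   ] local [0.284 0.045]
(345, 118) 0.188 [0.667 0.22  0.188] local [ 0.135 -0.003]
(345, 118) 0.05 [0.681 0.212 0.05 ] local [ 0.149 -0.013]
(345, 118) 0.0 [0.687 0.209 0.   ] local [ 0.154 -0.016]
top (266, 157) [0.755 0.262 0.188] local [0.226 0.032]
top (290, 146) [0.772 0.226 0.188] local [ 0.24  -0.005]
top (329, 218) [0.661 0.166 0.188] local [ 0.125 -0.056]
top (320, 228) [0.645 0.18  0.188] local [ 0.111 -0.042]
```

View pics/w2p.png

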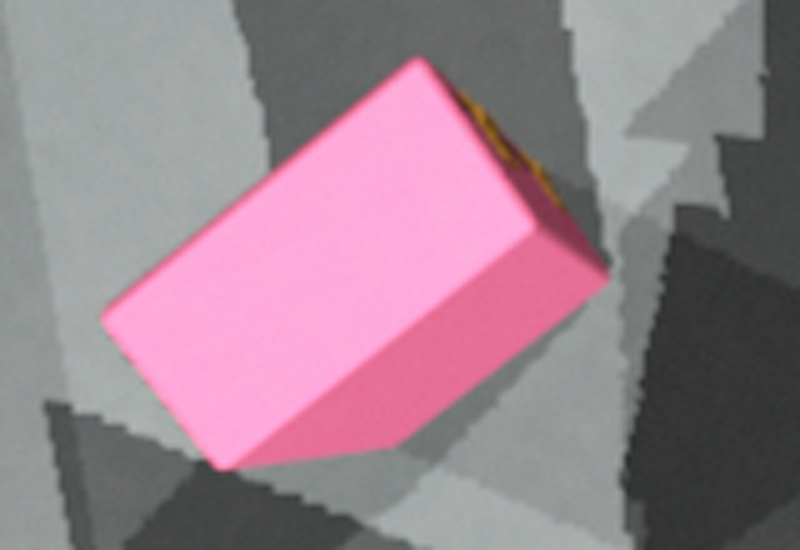

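The nearest corner of the rear pink case is at rack-local (0.151, −0.017). I'll descend the closed fingers at local (0.108, 0.002), between it and the short case's back.

>>> servo_tool(
  rows=[
    [[0.031,-0.003,0],[0,0,0.03],1],
    [[0.031,-0.003,0],[0,0,0],1],
    [[0.031,-0.003,0],[0,0,0],1],
    [[0,0,0.03],[0,0,0],1],
    [[0,0,0.035],[0,0,0],1],
    [[0,0,0.03],[0,0,0],1],
    [[0,0,0.03],[0,0,0],1],
    [[0,0,0],[0,0,0],1],
    [[0,0,0],[0,0,0],1],
  ],
)

```text
clock: 3.75
tool_pos: [0.6394, 0.2202, 0.2612]
orientation: [179.9, -0.1, -86.3]
force: [0.1, -0.0, 1.3]
opening: 0.0004
```

```bash
python3 snapw.py wrist w3; python3 snapw.py top t3
```

```text
3.75 [0.6394 0.2202 0.2612] [ 1.7989e+02 -1.0000e-01 -8.6270e+01] [ 0.08 -0.05  1.28] 0.000350986822184235 [ 35.5  19.7   4.    0.  -74.4 -31.8]
3.8 [0.6404 0.2211 0.2633] [-1.7992e+02 -3.0000e-02 -8.6240e+01] [-0.05 -0.19  1.08] 0.0005348052207420067 [ 35.5  19.7   4.1   0.1 -74.4 -31.8]
```

View pics/w3.png

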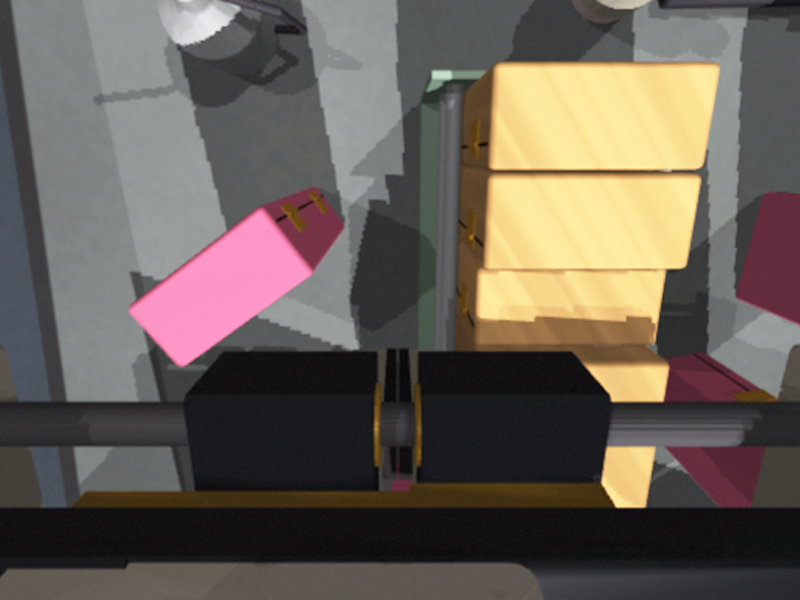

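View pics/t3.png

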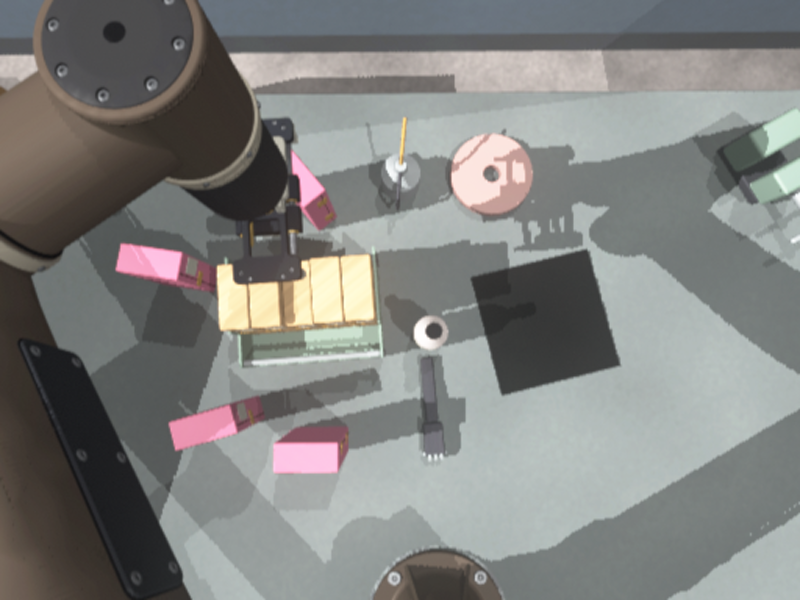

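Wrist view: fingers hover left of the short case's back, with its top at rows 268–345 and the pink corner at (315,270) clear. Now I descend, then start the push.

>>> servo_tool(
  rows=[
    [[-0.002,0,0.033],[0,0,0],1],
    [[0,0,0.033],[0,0,0],1],
    [[0,0,0.033],[0,0,0],1],
    [[0,0,0],[0,0,0],1],
    [[0,0,0],[0,0,0],1],
  ],
)

```text
clock: 4.27
tool_pos: [0.6397, 0.2243, 0.1636]
orientation: [180.0, -0.1, -86.1]
force: [1.2, -1.1, 1.8]
opening: 0.0005
```

>>> servo_tool(
  rows=[
    [[0,0.008,0],[0,0,0],1],
    [[0,0.008,0],[0,0,0],1],
    [[0,0.005,0],[0,0,0],1],
    [[0,0.005,0],[0,0,0],1],
    [[0,0.005,0],[0,0,0],1],
    [[0,0.005,0],[0,0,0],1],
    [[0,0,0],[0,0,0],1],
  ],
)

```text
clock: 4.85
tool_pos: [0.6028, 0.2223, 0.1635]
orientation: [-179.9, 0.0, -86.1]
force: [2.4, -0.3, 2.6]
opening: 0.0009
```

```bash
python3 snapw.py side s4;python3 - <<'E'
import cv2
a=cv2.imread("pics/s4_raw.png"); c=a[140:320,140:300]; cv2.imwrite("pics/s4c.png",cv2.resize(c,(533,600),interpolation=cv2.INTER_CUBIC))
E
```

```text
4.85 [0.6028 0.2223 0.1635] [-1.7993e+02  5.0000e-02 -8.6140e+01] [ 2.43 -0.27  2.59] 0.0009051744017288564 [ 37.6  20.   -8.7  -0.  -61.2 -33.7]
```

View pics/s4c.png

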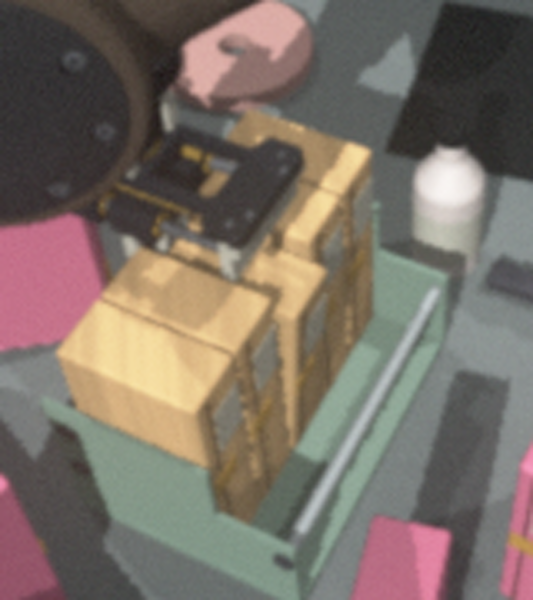

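The short case is tipping, its top sticking out ahead of its neighbours with the base in place. I'll continue.

>>> servo_tool(
  rows=[
    [[0,0.005,0],[0,0,0],1],
    [[0,0.005,0],[0,0,0],1],
    [[0,0.005,0],[0,0,0],1],
    [[0,0.005,0],[0,0,0],1],
    [[0,0.005,0],[0,0,0],1],
    [[0,0.005,0],[0,0,0],1],
    [[0,0.005,0],[0,0,0],1],
    [[0,0,0],[0,0,0],1],
  ],
)

```text
clock: 5.57
tool_pos: [0.567, 0.2194, 0.1623]
orientation: [179.9, -0.0, -86.2]
force: [4.1, 1.3, -1.6]
opening: 0.0008
```

>>> servo_tool(
  rows=[
    [[0,0.005,0],[0,0,0],1],
    [[0,0.005,0],[0,0,0],1],
    [[0,0.005,0],[0,0,0],1],
    [[0,0.005,0],[0,0,0],1],
    [[0,0.004,0],[0,0,0],1],
    [[0,0,0],[0,0,0],1],
    [[0,0,0],[0,0,0],1],
  ],
)

```text
clock: 6.15
tool_pos: [0.5442, 0.2181, 0.1626]
orientation: [180.0, -0.0, -86.1]
force: [0.1, 0.8, -0.3]
opening: 0.0004
```

```bash
python3 snapw.py side s5;python3 - <<'E'
import cv2
a=cv2.imread("pics/s5_raw.png"); c=a[140:320,140:300]; cv2.imwrite("pics/s5c.png",cv2.resize(c,(533,600),interpolation=cv2.INTER_CUBIC))
E
```

```text
6.15 [0.5442 0.2181 0.1626] [179.99  -0.   -86.14] [ 0.08  0.79 -0.32] 0.0003935754419882539 [ 40.9  15.1 -15.9  -0.  -59.  -37.1]
```

View pics/s5c.png

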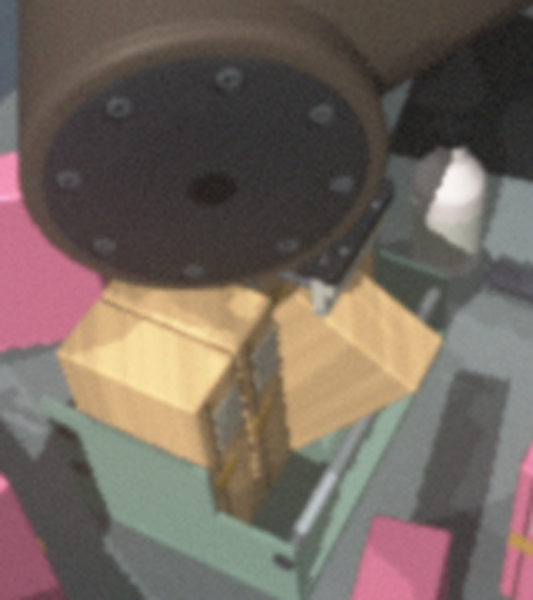

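The case overbalanced and now leans on the front rail; the force is about zero. I'll back off slightly, rise, and turn 90° for the grasp.

>>> servo_tool(
  rows=[
    [[0,-0.006,0],[0,0,0],1],
    [[0,-0.006,0],[0,0,0],1],
    [[0,0,-0.035],[0,0,0],1],
    [[0,0,-0.04],[0,0,0],1],
    [[0,0,-0.04],[0,0,0],1],
    [[0,0,-0.04],[0,0,0.5],0.4],
    [[0,0,-0.04],[0,0,1],0.4],
    [[0,0,0],[0,0,1],0.4],
    [[0,0,0],[0,0,1],0.4],
    [[0,0,0],[0,0,1],0.3],
    [[0,0,0],[0,0,1],0.3],
    [[0,0,0],[0,0,1],0.3],
    [[0,0,0],[0,0,1],0.3],
    [[0,0,0],[0,0,1],0.3],
    [[0,0,0],[0,0,1],0.3],
    [[0,0,0],[0,0,1],0.3],
    [[0,0,0],[0,0,1],0.3],
    [[0,0,0],[0,0,1],0.3],
    [[0,0,0],[0,0,1],0.3],
    [[0.02,0,0],[0,0,1],0.3],
  ],
)

```text
clock: 7.87
tool_pos: [0.5392, 0.215, 0.356]
orientation: [-179.9, -0.1, -173.5]
force: [-1.1, 1.0, 0.4]
opening: 0.0618
```

>>> servo_tool(
  rows=[
    [[0,0,0],[0,0,0.5],0.3],
    [[0,0,0],[0,0,0],0.3],
    [[0,0,0],[0,0,0],0.3],
  ],
)

```text
clock: 8.12
tool_pos: [0.5375, 0.2145, 0.3576]
orientation: [180.0, 0.0, -176.0]
force: [0.5, 0.7, -0.2]
opening: 0.062
```

```bash
python3 snapw.py wrist w6; python3 snapw.py side s6; python3 - <<'E'
import cv2
a=cv2.imread("pics/s6_raw.png"); c=a[140:320,140:300]; cv2.imwrite("pics/s6c.png",cv2.resize(c,(533,600),interpolation=cv2.INTER_CUBIC))
E
```

```text
8.1167 [0.5375 0.2145 0.3576] [ 1.8000e+02  1.0000e-02 -1.7605e+02] [ 0.52  0.73 -0.19] 0.061968094401340844 [  41.1    8.2    1.     0.   -82.7 -127.2]
8.1667 [0.5375 0.2145 0.3574] [-1.7999e+02 -1.0000e-02 -1.7605e+02] [ 0.1  -0.21  0.14] 0.06149045029189113 [  41.1    8.2    1.     0.   -82.7 -127.2]
```

View pics/w6.png

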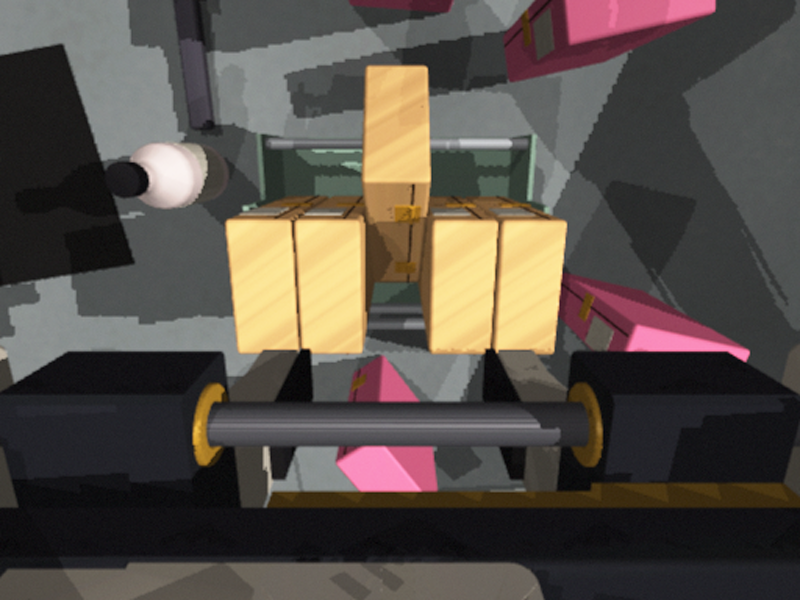

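View pics/s6c.png

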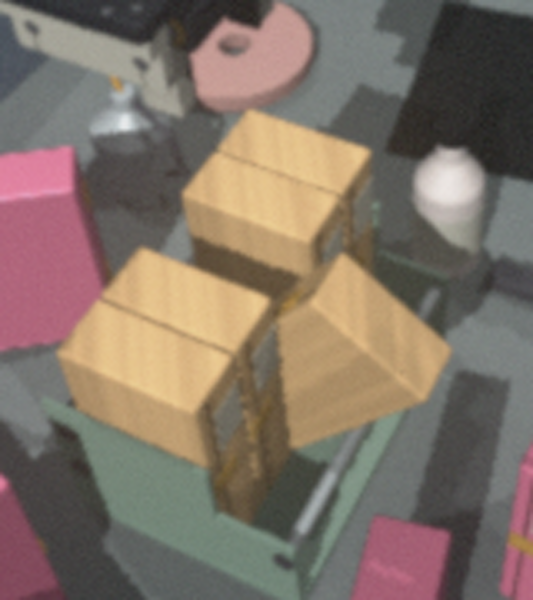

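The wrist view shows the leaning case's top face: back edge (364–430,182), front edge (367–428,66). I'll fit its pose from wrist and side together.

```bash
python3 - <<'E'
import cv2
a=cv2.imread("pics/s6_raw.png"); c=a[205:275,210:290]; cv2.imwrite("pics/s6d.png",cv2.resize(c,(640,560),interpolation=cv2.INTER_CUBIC))
a=cv2.imread("pics/w6_raw.png"); c=a[30:230,130:370]; cv2.imwrite("pics/w6d.png",cv2.resize(c,(720,600),interpolation=cv2.INTER_CUBIC))
E
```

```text
(no output)
```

View pics/s6d.png

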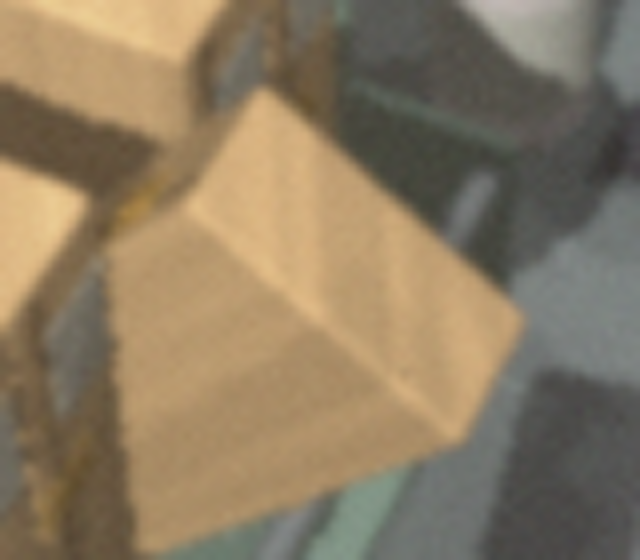

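View pics/w6d.png

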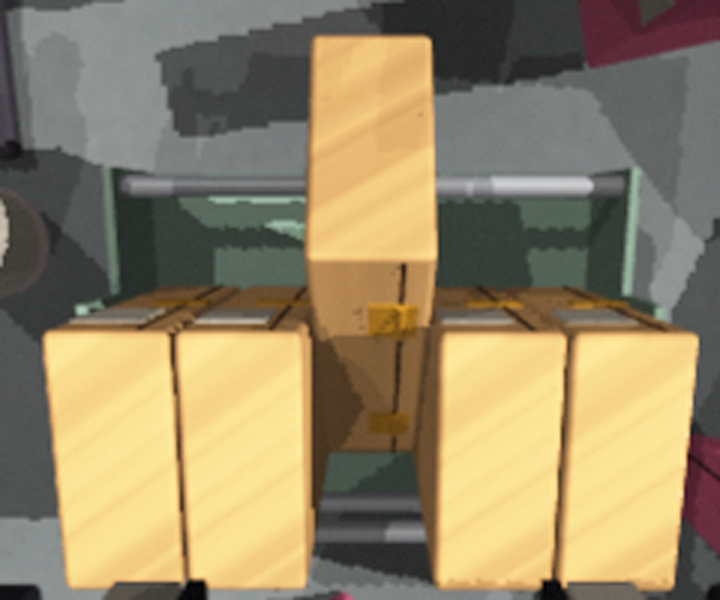

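```bash
cat > fit2.py <<'E'
from h import *
import json
CI["w"]=json.load(open("pics/w6.json"))
a=lambda x,y:np.array([210+(x+.5)/8-.5,205+(y+.5)/8-.5]); C=lambda x,y:np.array([130+(x+.5)/3-.5,30+(y+.5)/3-.5])
O=[("side",a(265,90),1,-1),("side",a(190,205),1,1),("side",a(460,440),0,1),("side",a(522,320),0,-1),
("w",C(308,261),1,-1),("w",C(437,260),1,1),("w",C(312,36),0,-1),("w",C(434,37),0,1)]
# free: yaw, pos of back edge mid & front edge mid (plane), 
def P(p,b,s): 
    t=p[0]; c=p[1:4] if b else p[4:7]
    return c+s*.022*np.array([-np.sin(t),np.cos(t),0])
def f(p,sel): return np.concatenate([proj(o[0],P(p,o[2],o[3]))[0]-o[1] for o in O if o[0] in sel])
x0=[.07,.475,.21,.207,.4,.205,.149]
r=least_squares(f,x0,args=(("side","w"),)); p=r.x
print("yaw",np.degrees(p[0]),"back",p[1:4].round(4),"front",p[4:7].round(4),"len",np.linalg.norm(p[1:4]-p[4:7])); print(f(p,("side","w")).reshape(-1,2).round(1).tolist())
d=p[1:4]-p[4:7]; print("tilt",np.arctan2(d[2],np.hypot(d[0],d[1])),"dir yaw",np.degrees(np.arctan2(d[1],d[0])))
rk=np.array([.532,.214]);A=np.radians(3.9)
for q in(p[1:3],p[4:6]): print("local",Rz(-A)@(q-rk))
# neighbours edges from wrist at z .2
for x,y in((45,333),(173,333),(307,331),(441,335),(563,333),(697,338),(68,586),(675,586)): 
    w=ray("w",C(x,y),.2); print((x,y),w.round(4),(Rz(-A)@(w[:2]-rk)).round(4))
E
python3 fit2.py
```

```text
yaw 4.018868364972941 back [0.4791 0.2114 0.2059] front [0.4038 0.2068 0.152 ] len 0.09271913508423535
[[0.1, -0.5], [-0.6, 0.9], [0.1, 0.6], [0.9, -0.8], [-1.1, -0.2], [0.8, 0.1], [0.1, 0.4], [0.1, -0.0]]
tilt 0.6202567499535185 dir yaw 3.525782076228906
local [-0.05298974  0.00101976]
local [-0.1284364   0.00151254]
(45, 333) [0.511 0.102 0.2  ] [-0.0285 -0.1104]
(173, 333) [0.5081 0.1454 0.2   ] [-0.0285 -0.0668]
(307, 331) [0.5043 0.1909 0.2   ] [-0.0292 -0.0211]
(441, 335) [0.5026 0.2366 0.2   ] [-0.0278  0.0245]
(563, 333) [0.4991 0.278  0.2   ] [-0.0285  0.0661]
(697, 338) [0.4977 0.3238 0.2   ] [-0.0268  0.1119]
(68, 586) [0.6039 0.1075 0.2   ] [ 0.0645 -0.1111]
(675, 586) [0.5887 0.3309 0.2   ] [0.0646 0.1128]
```

Leaning case fitted: tilt ≈0.63 rad, yaw ≈3.9°, top centre (0.4415, 0.2091, 0.179), residuals under 1 px or so. Next I tilt the tool 25° and go to pre-grasp.

>>> servo_tool(
  rows=[
    [[0,0,0],[0,-0.84,0],0.3],
    [[0,0,0],[0,-0.84,0],0.3],
    [[0,0,0],[0,-0.83,0],0.3],
    [[0,0,0],[0,-0.83,0],0.3],
    [[0,0,0],[0,-0.83,0],0.3],
    [[0.0315,0.0003,0.0136],[0,0,0],0.3],
    [[0.0315,0.0003,0.0136],[0,0,0],0.3],
    [[0.0315,0.0003,0.0136],[0,0,0],0.3],
    [[0.0315,0.0003,0.0136],[0,0,0],0.3],
    [[0.0315,0,0.0136],[0,0,0],0.3],
    [[0,0,0],[0,0,0],0.3],
    [[0,0,0],[0,0,0],0.3],
  ],
)

```text
clock: 9.22
tool_pos: [0.4248, 0.2062, 0.2303]
orientation: [-179.9, 24.7, -175.8]
force: [-0.2, 1.1, 1.1]
opening: 0.0612
```

```bash
python3 snapw.py wrist w7; python3 snapw.py side s7; python3 - <<'E'
from h import *
o=telemetry.get_obs(); from scipy.spatial.transform import Rotation as Ro
R=Ro.from_euler("xyz",o["orientation"],degrees=True).as_matrix(); print(R.round(3))
A=np.radians(3.9); l=np.r_[Rz(-A)@(o["tool_pos"][:2]-[.532,.214]),o["tool_pos"][2]]; print("local",l.round(4))
L=np.eye(3); L[:2,:2]=Rz(A); g=np.r_[L[:2,:2]@[-.0662,.0013]+[.532,.214],.1392]; print("grasp",g.round(4),"delta tool",(R.T@(g-o["tool_pos"])).round(4),"axes local",(L.T@R).round(3))
E
```

```text
9.2167 [0.4248 0.2062 0.2303] [-179.93   24.71 -175.82] [-0.2   1.13  1.15] 0.061222405170791624 [  65.5  -13.2  -52.    32.2  -43.6 -173.5]
9.2667 [0.4257 0.2073 0.2317] [ 179.93   24.78 -175.95] [0.45 0.48 0.93] 0.060880998345268326 [  65.5  -13.1  -51.8   32.2  -43.6 -173.6]
[[-0.906 -0.07   0.418]
 [-0.063  0.998  0.031]
 [-0.42   0.002 -0.908]]
local [-0.106   0.0009  0.2322]
grasp [0.4659 0.2108 0.1392] delta tool [2.900e-03 1.000e-04 1.011e-01] axes local [[-0.908 -0.002  0.42 ]
 [-0.001  1.     0.003]
 [-0.42   0.002 -0.908]]
```

View pics/w7.png

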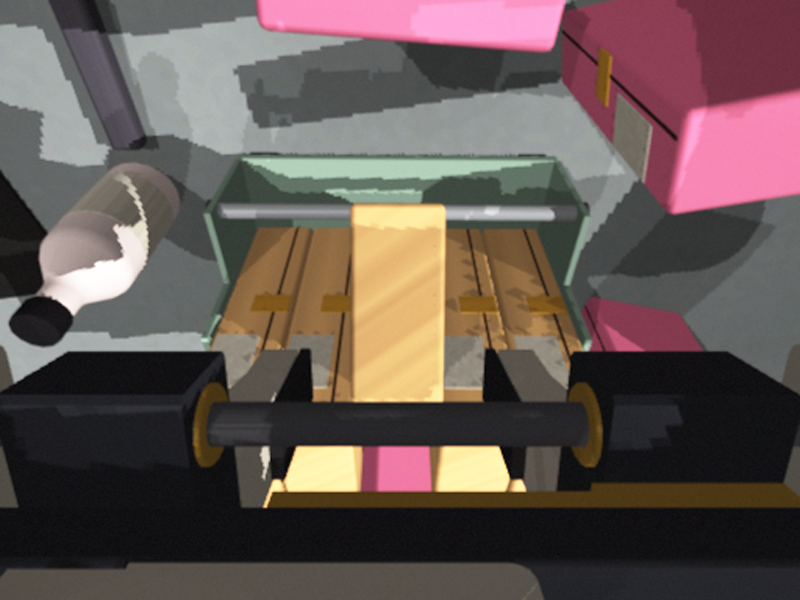

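View pics/s7.png

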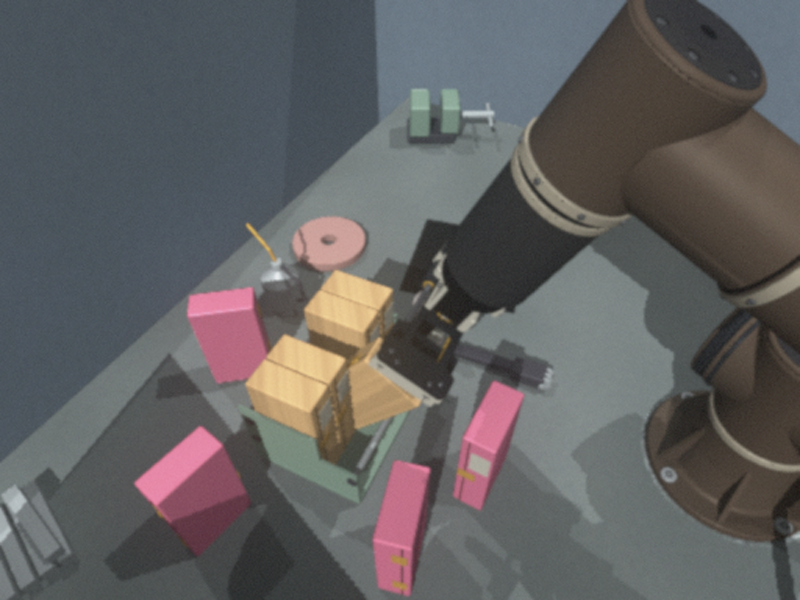

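The jaws line up laterally with the case at (352–445) px, but joint 6 is at −173.5°, right at its range limit. The grasp is symmetric, so I'll back up and turn the tool half a turn to bring J6 near 0.

>>> servo_tool(
  rows=[
    [[-0.0194,0,-0.0241],[0,0,0],0.3],
    [[-0.0194,0,-0.0241],[0,0,0],0.3],
    [[-0.0194,0,-0.0241],[0,0,0],0.3],
    [[-0.0194,0,-0.0241],[0,0,0],0.3],
    [[0,0,0],[0,0,-1],0.3],
    [[0,0,0],[0,0,-1],0.3],
    [[0,0,0],[0,0,-1],0.3],
    [[0,0,0],[0,0,-1],0.3],
    [[0,0,0],[0,0,-1],0.3],
    [[0,0,0],[0,0,-1],0.3],
    [[0,0,0],[0,0,-1],0.3],
    [[0,0,0],[0,0,-1],0.3],
    [[0,0,0],[0,0,-1],0.3],
    [[0,0,0],[0,0,-1],0.3],
    [[0,0,0],[0,0,-1],0.3],
    [[0,0,0],[0,0,-1],0.3],
    [[0,0,0],[0,0,-1],0.3],
    [[0,0,0],[0,0,-1],0.3],
    [[0,0,0],[0,0,-1],0.3],
  ],
)

```text
clock: 10.9
tool_pos: [0.4565, 0.2092, 0.3524]
orientation: [-155.2, 0.0, -85.8]
force: [-0.5, -0.2, -0.2]
opening: 0.0613
```

>>> servo_tool(
  rows=[
    [[0,0,0],[0,0,-1],0.3],
    [[0,0,0],[0,0,-1],0.3],
    [[0,0,0],[0,0,-1],0.3],
    [[0,0,0],[0,0,-1],0.3],
    [[0,0,0],[0,0,-1],0.3],
    [[0,0,0],[0,0,-1],0.3],
    [[0,0,0],[0,0,-1],0.3],
    [[0,0,0],[0,0,-1],0.3],
    [[0,0,0],[0,0,-1],0.3],
    [[0,0,0],[0,0,-1],0.3],
    [[0,0,0],[0,0,-1],0.3],
    [[0,0,0],[0,0,-1],0.3],
    [[0,0,0],[0,0,-1],0.3],
    [[0,0,0],[0,0,-1],0.3],
    [[0,0,0],[0,0,-1],0.3],
    [[0,0,0],[0,0,0],0.3],
    [[0,0,0],[0,0,0],0.3],
  ],
)

```text
clock: 12.32
tool_pos: [0.4562, 0.209, 0.3519]
orientation: [-179.8, -24.8, 3.7]
force: [-0.2, -0.5, 0.5]
opening: 0.0614
```

```bash
cat > st.py <<'E'
from h import *
from scipy.spatial.transform import Rotation as Ro
import sys
o=telemetry.get_obs()
R=Ro.from_euler("xyz",o["orientation"],degrees=True).as_matrix()
A=np.radians(3.9); l=np.r_[Rz(-A)@(o["tool_pos"][:2]-[.532,.214]),o["tool_pos"][2]]; print(o["clock"],"local",l.round(4),o["joint_pos"].round(1),"F",o["force"].round(1),"M",o["moment"].round(2),"op",round(o["opening"],4))
L=np.eye(3); L[:2,:2]=Rz(A); print("axes local\n",(L.T@R).round(3))
for t in ([-.0662,.0013,.1392],[-.1085,.0013,.2298]):
    g=np.r_[L[:2,:2]@t[:2]+[.532,.214],t[2]]; print("to",t,"delta tool",(R.T@(g-o["tool_pos"])).round(4))
E
python3 st.py
```

```text
12.3167 local [-7.600e-02  1.000e-04  3.519e-01] [ 62.7 -14.5 -34.8  24.8 -58.6  20.1] F [-0.2 -0.5  0.5] M [-0.22  1.51 -0.07] op 0.0614
axes local
 [[ 0.908 -0.002  0.419]
 [-0.003 -1.     0.002]
 [ 0.419 -0.003 -0.908]]
to [-0.0662, 0.0013, 0.1392] delta tool [-0.0803 -0.0005  0.1972]
to [-0.1085, 0.0013, 0.2298] delta tool [-0.0807 -0.0007  0.0972]
```

>>> servo_tool(
  rows=[
    [[-0.02,0,0.0243],[0,0,0],0.3],
    [[-0.02,0,0.0243],[0,0,0],0.3],
    [[-0.02,0,0.0243],[0,0,0],0.3],
    [[-0.02,-0.0005,0.0243],[0,0,0],0.3],
    [[0,0,0.02],[0,0,0],0.3],
    [[0,0,0.02],[0,0,0],0.3],
    [[0,0,0.02],[0,0,0],0.3],
    [[0,0,0],[0,0,0],0.3],
    [[0,0,0],[0,0,0],0.3],
  ],
)

```text
clock: 13.07
tool_pos: [0.449, 0.2077, 0.1743]
orientation: [180.0, -24.7, 3.8]
force: [-0.3, -0.1, 0.8]
opening: 0.0616
```

```bash
python3 st.py; python3 snapw.py wrist w8; python3 snapw.py side s8
```

```text
13.0667 local [-0.0832 -0.0006  0.1743] [ 58.3  -6.7 -57.4  41.2 -31.1   1.3] F [-0.3 -0.1  0.8] M [-0.22  1.46 -0.02] op 0.0616
axes local
 [[ 0.909 -0.002  0.418]
 [-0.002 -1.    -0.002]
 [ 0.418  0.001 -0.909]]
to [-0.0662, 0.0013, 0.1392] delta tool [ 0.0008 -0.002   0.039 ]
to [-0.1085, 0.0013, 0.2298] delta tool [ 0.0002 -0.0018 -0.061 ]
13.0667 [0.449  0.2077 0.1743] [179.96 -24.68   3.79] [-0.29 -0.1   0.8 ] 0.06159247439549185 [ 58.3  -6.7 -57.4  41.2 -31.1   1.3]
13.1167 [0.4491 0.2084 0.1753] [-179.95  -24.75    3.81] [ 0.58 -0.26  0.84] 0.06147121439988676 [ 58.4  -6.8 -57.3  41.1 -31.2   1.3]
```

View pics/w8.png

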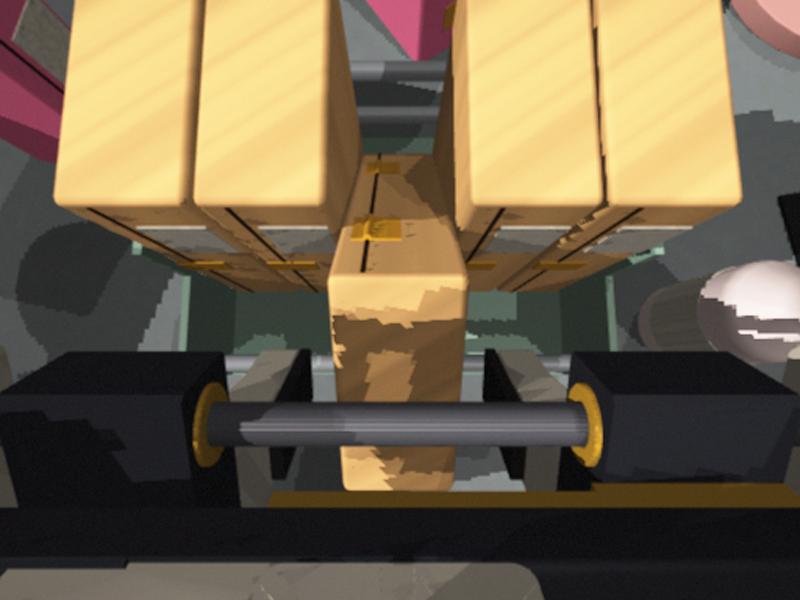

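View pics/s8.png

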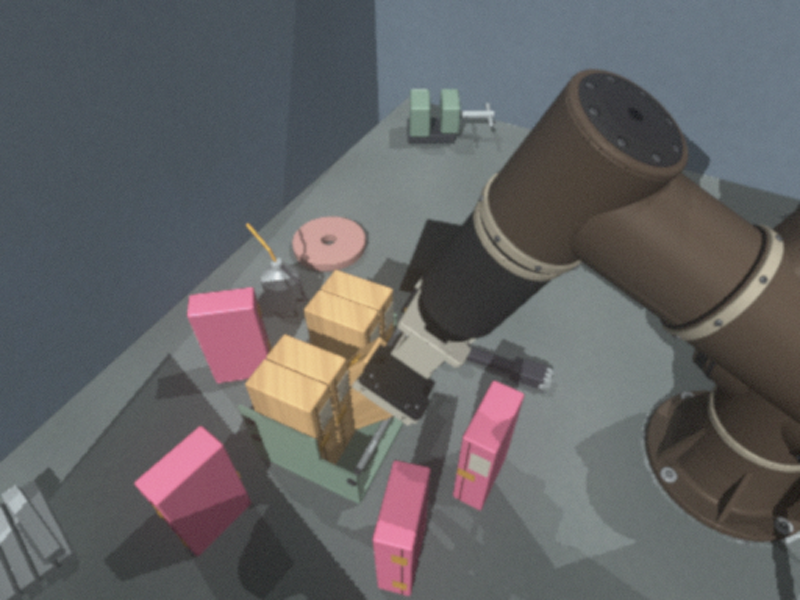

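The jaws straddle the case (328–467 px) symmetrically, with neighbours clear. J3 is now −57.4°, close to its −58.28° limit, so I'll identify the kinematics from the logged poses before going further.

```bash
cat > kin.py <<'E'
import numpy as np
from scipy.optimize import least_squares
from scipy.spatial.transform import Rotation as Ro
D=[([-50.875,20.591,.633,-.02,-70.136,-16.507],[.2594,-.6226,.2256],[179.905,0,-157.389]),
([30.4,17.4,16.2,0,-88.9,-16.6],[.6513,.1596,.386],[179.94,0,-76.18]),
([42.7,20.4,20.5,0,-90.2,-38.7],[.6241,.3155,.3854],[179.92,-.05,-85.94]),
([35.5,19.7,4.0,0,-74.4,-31.8],[.6394,.2202,.2612],[179.89,-.1,-86.27]),
([37.6,20,-8.7,0,-61.2,-33.7],[.6028,.2223,.1635],[-179.93,.05,-86.14]),
([40.9,15.1,-15.9,0,-59,-37.1],[.5442,.2181,.1626],[179.99,0,-86.14]),
([41.1,8.2,1,0,-82.7,-127.2],[.5375,.2145,.3576],[180,.01,-176.05]),
([65.5,-13.2,-52,32.2,-43.6,-173.5],[.4248,.2062,.2303],[-179.93,24.71,-175.82]),
([62.7,-14.5,-34.8,24.8,-58.6,20.1],[.4562,.209,.3519],[-179.8,-24.8,3.7]),
([58.3,-6.7,-57.4,41.2,-31.1,1.3],[.449,.2077,.1743],[179.96,-24.68,3.79])]
E=lambda ax,a: Ro.from_euler(ax,a,degrees=True).as_matrix()
def fk(q,p):
    a1,d,h,L2,a3,L4,L5,o2,o3,s4,o6=p
    R=E("z",q[0]); x=R@[a1,d,h]
    R=R@E("y",q[1]+o2); x=x+R@[0,0,L2]
    R=R@E("y",-q[2]+o3); x=x+R@[L4,0,a3]
    R=R@E("x",s4*q[3]) ; R=R@E("y",-q[4]); x=x+R@[L5,0,0]
    # tool z along x axis of R
    R=R@E("y",90)@E("z",-q[5]+o6) if s6<0 else R@E("y",90)@E("z",q[5]+o6)
    return x,R
s6=1
def res(v,s4):
    p=[*v[:9],s4,v[9]]; o=[]
    for q,x,e in D:
        X,R=fk(q,p); o+=list((X-x)*1000); o+=list(Ro.from_matrix(R.T@E("xyz",e)).as_rotvec(degrees=True)*3)
    return np.array(o)
def fit():
    global s6
    best=None
    for s6_ in(1,-1):
        for s4 in(1,-1):
            for o6 in(0,90,180,270):
                s6=s6_
                r=least_squares(res,[.05,-.19,.35,.4,.0,.4,.2,0,0,o6],args=(s4,),loss="soft_l1",max_nfev=200)
                if best is None or r.cost<best[0]: best=(r.cost,s6_,s4,r.x)
    c,s6,s4,v=best; return c,s6,s4,v
if __name__=="__main__":
    c,s,s4,v=fit(); print(c,s,s4,v.round(3)); print(res(v,s4).reshape(-1,6).round(1)); import json; json.dump([s,s4,v.tolist()],open("kin.json","w"))
E
python3 kin.py
```

```text
209.3347296306694 -1 -1 [-7.70000e-02 -1.92000e-01  2.37000e-01  5.57000e-01  9.00000e-03
  4.30000e-01  3.31000e-01  1.40300e+01 -1.40310e+01  2.69992e+02]
[[ -0.6   0.9  -0.1   0.   -0.    0. ]
 [ -0.3   0.1  -5.3   0.1  -0.1  -0. ]
 [ -4.2  -4.3 -10.8  -0.   -0.   -0.2]
 [ -0.9  -0.2  -0.2  -0.1   0.1  -0.1]
 [  2.4   1.9   5.   -0.    0.    0.1]
 [  9.8   8.2  15.6  -0.    0.   -0.2]
 [ 11.6  10.2  18.5   0.2   0.2  -0.1]
 [  0.3 -29.1  -0.1  -0.1  -0.    0. ]
 [  1.7   1.7   0.4  -0.1  -0.1   0.2]
 [ -4.4 -67.1 -13.3   0.    0.    0.2]]
```

```bash
python3 - <<'E'
s=open("kin.py").read()
s=s.replace("a1,d,h,L2,a3,L4,L5,o2,o3,s4,o6=p","a1,d,h,L2,a3,L4,L5,o2,o3,d4,z4,d5,s4,o6=p")
s=s.replace('R=R@E("x",s4*q[3]) ;','R=R@E("x",s4*q[3]); x=x+R@[0,d4,z4];').replace("x=x+R@[L5,0,0]","x=x+R@[L5,0,d5]")
s=s.replace("p=[*v[:9],s4,v[9]]","p=[*v[:12],s4,v[12]]").replace("0,0,o6]","0,0,0,0,0,o6]")
open("kin.py","w").write(s)
E
python3 kin.py
```

```text
1.3630231513021285 -1 -1 [ 2.00000e-03  2.00000e-03  1.97000e-01  6.02000e-01  1.00000e-03
  4.63000e-01  3.77000e-01 -1.72000e-01  1.69000e-01 -1.93000e-01
 -1.00000e-03  0.00000e+00  2.69992e+02]
[[ 0.   0.   0.1 -0.  -0.   0. ]
 [ 0.   0.3 -1.   0.1 -0.1 -0. ]
 [ 0.2 -0.2  0.  -0.  -0.  -0.2]
 [-0.2  0.3  0.5 -0.1  0.1 -0.1]
 [-0.1 -0.1  0.  -0.   0.   0.1]
 [ 0.1 -0.3  0.1 -0.   0.  -0.2]
 [ 0.1  0.1  0.1  0.2  0.2 -0.1]
 [-0.1 -0.5 -0.3 -0.1 -0.   0. ]
 [-0.1  0.1  0.5 -0.1 -0.1  0.2]
 [ 0.2  0.4 -0.2  0.   0.   0.2]]
```

The kinematic model fits to within about 1 mm. Now I can check joint angles for the candidate tilts.

```bash
cat > ik.py <<'E'
import json,kin
from kin import *
s,s4,v=json.load(open("kin.json")); kin.s6=s; P=[*v[:12],s4,v[12]]
LIM=np.array([[-176.03,176.03],[-82.01,121.73],[-58.28,71.71],[-173.87,95.51],[-174.79,-.11],[-173.66,173.66]])
def ik(x,R,q0):
    f=lambda q:(lambda X,Q:np.r_[(X-x)*1000,Ro.from_matrix(Q.T@R).as_rotvec(degrees=True)*3])(*fk(q,P))
    r=least_squares(f,q0,x_scale=10.); return r.x,r.cost
A=3.9
def locpose(lx,ly,z,tilt,flip=0):
    "tool with tilt about rack y (deg, + = fingers point to rack back); yaw +4 version"
    x=np.r_[E("z",A)[:2,:2]@[lx,ly]+[.532,.214],z]
    R=E("z",A)@E("y",-tilt)@E("x",180)
    if flip: R=R@E("z",180)
    return x,R
E
python3 - <<'E'
from ik import *
q0=[58.3,-6.7,-57.4,41.2,-31.1,1.3]
th=.63; ax=np.array([np.sin(th),-np.cos(th)])
for d in (.018,.028):
  for al in (25,20,15,10,5,0,-5):
    a=np.radians(al); G=np.array([-.0907,.179])+d*ax; T=G+.019*np.array([np.sin(a),-np.cos(a)])
    q,c=ik(*locpose(T[0],.0013,T[1],al),q0); print(d,al,T.round(4),q.round(1),round(c,2))
E
```

```text
0.018 25 [-0.0721  0.1472] [ 53.   -3.5 -60.8  51.3 -24.1  -5. ] 0.0
0.018 20 [-0.0736  0.1466] [ 56.2  -1.8 -53.3  32.7 -30.   10.4] 0.0
0.018 15 [-0.0752  0.1461] [ 55.4   0.3 -45.9  20.1 -36.   22.9] 0.0
0.018 10 [-0.0768  0.1457] [ 53.1   2.7 -39.2  11.3 -42.1  32.8] 0.0
0.018 5 [-0.0784  0.1455] [ 50.3   5.3 -33.1   4.9 -48.2  40.5] 0.0
0.018 0 [-0.0801  0.1455] [ 47.5   8.  -27.7  -0.  -54.3  46.4] 0.0
0.018 -5 [-0.0818  0.1455] [ 44.9  10.8 -22.8  -3.8 -60.2  50.9] 0.0
0.028 25 [-0.0662  0.1392] [ 50.4  -2.3 -61.6  55.4 -21.9  -7.1] 0.0
0.028 20 [-0.0677  0.1385] [ 54.9  -0.6 -53.8  34.3 -28.2   9.7] 0.0
0.028 15 [-0.0693  0.138 ] [ 54.6   1.5 -46.2  20.7 -34.5  23. ] 0.0
0.028 10 [-0.0709  0.1377] [ 52.4   3.8 -39.3  11.5 -40.8  33.2] 0.0
0.028 5 [-0.0725  0.1374] [ 49.7   6.4 -33.2   4.9 -47.1  40.9] 0.0
0.028 0 [-0.0742  0.1374] [ 47.    9.  -27.7  -0.  -53.3  46.9] 0.0
0.028 -5 [-0.0759  0.1374] [ 44.5  11.8 -22.7  -3.8 -59.3  51.4] 0.0
```

Tilt 15° with a grasp depth of 24 mm keeps all joints well inside range. I'll re-tilt and move in.

>>> servo_tool(
  rows=[
    [[0,0,0],[0,-0.83,0],0.3],
    [[0,0,0],[0,-0.83,0],0.3],
    [[0.001,-0.0006,0.012],[0,0,0],0.3],
    [[0.001,-0.0006,0.012],[0,0,0],0.3],
    [[0.0005,0,0.01],[0,0,0],0.3],
    [[0,0,0],[0,0,0],0.3],
    [[0,0,0],[0,0,0],0.3],
  ],
)

```text
clock: 13.75
tool_pos: [0.4626, 0.2094, 0.1446]
orientation: [179.9, -16.4, 3.8]
force: [-0.6, -0.2, -0.5]
opening: 0.0612
```

```bash
python3 st.py; python3 snapw.py wrist w9
```

```text
13.75 local [-6.950e-02  1.000e-04  1.446e-01] [ 55.1   0.3 -47.6  23.3 -34.   20.2] F [-0.6 -0.2 -0.5] M [-0.17  1.11 -0.02] op 0.0612
axes local
 [[ 0.959 -0.001  0.282]
 [-0.001 -1.    -0.002]
 [ 0.282  0.002 -0.959]]
to [-0.0662, 0.0013, 0.1392] delta tool [ 0.0017 -0.0012  0.0061]
to [-0.1085, 0.0013, 0.2298] delta tool [-0.0133 -0.001  -0.0928]
13.75 [0.4626 0.2094 0.1446] [179.89 -16.38   3.85] [-0.65 -0.16 -0.52] 0.06124816203981972 [ 55.1   0.3 -47.6  23.3 -34.   20.2]
```

View pics/w9.png

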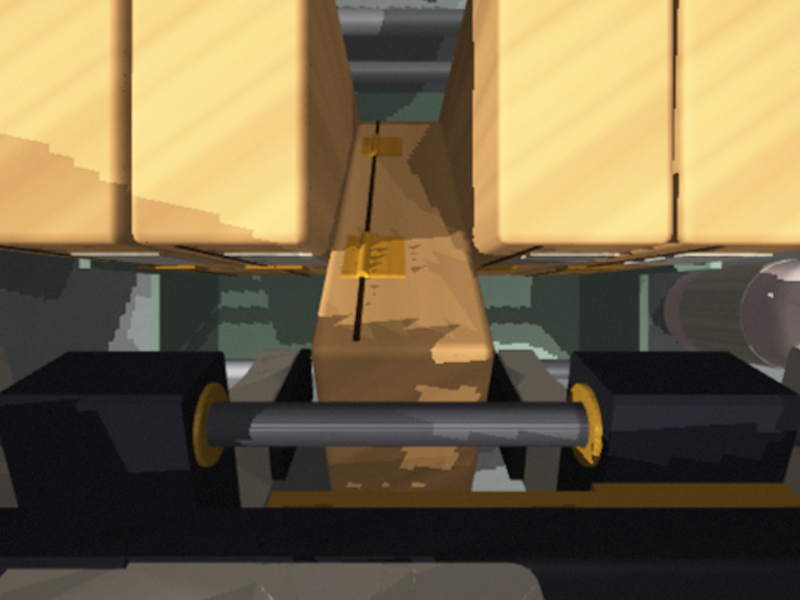

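Case centred between the pads (313–490 px against pads at about 310–487). I'll advance 3 mm and close.

>>> servo_tool(
  rows=[
    [[-0.001,0.0005,0.003],[0,0,0],0.3],
    [[0,0,0],[0,0,0],0.3],
    [[0,0,0],[0,0,0],1],
    [[0,0,0],[0,0,0],1],
    [[0,0,0],[0,0,0],1],
    [[0,0,0],[0,0,0],1],
    [[0,0,0],[0,0,0],1],
    [[0,0,0],[0,0,0],1],
  ],
)

```text
clock: 14.47
tool_pos: [0.4627, 0.2085, 0.1407]
orientation: [179.9, -16.4, 3.9]
force: [-1.3, -0.5, 2.4]
opening: 0.0438
```

```bash
python3 st.py; python3 snapw.py wrist w10
```

```text
14.4667 local [-0.0695 -0.0008  0.1407] [ 55.    0.6 -48.1  23.7 -33.3  19.9] F [-1.3 -0.5  2.4] M [-0.15  1.27 -0.02] op 0.0438
axes local
 [[ 0.959 -0.001  0.282]
 [-0.001 -1.    -0.003]
 [ 0.282  0.002 -0.959]]
to [-0.0662, 0.0013, 0.1392] delta tool [ 0.0027 -0.0021  0.0024]
to [-0.1085, 0.0013, 0.2298] delta tool [-0.0123 -0.0018 -0.0965]
14.4667 [0.4627 0.2085 0.1407] [179.86 -16.37   3.87] [-1.26 -0.5   2.37] 0.04380850143741886 [ 55.    0.6 -48.1  23.7 -33.3  19.9]
```

View pics/w10.png

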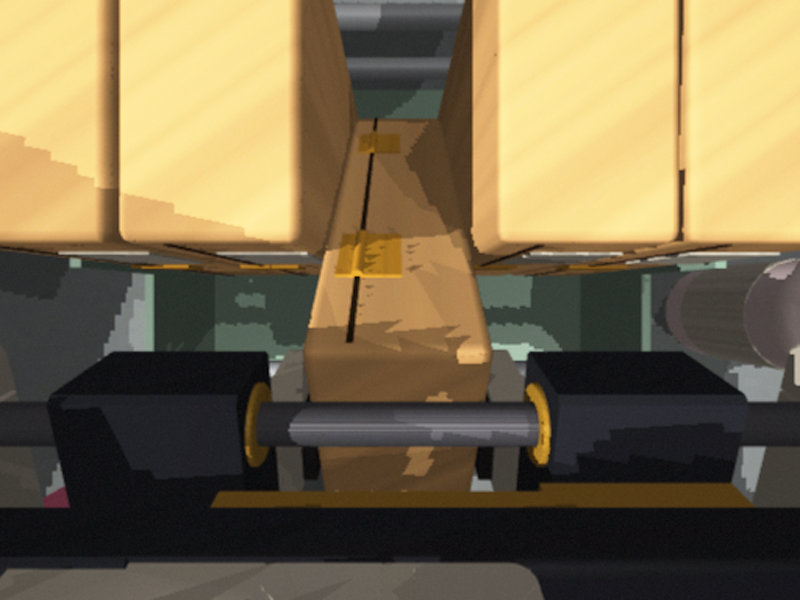

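Opening 43.8 mm, so the case is gripped and the neighbours are undisturbed. Now a slow lift straight up.

>>> servo_tool(
  rows=[
    [[0.0014,0,-0.0048],[0,0,0],1],
    [[0.0014,0,-0.0048],[0,0,0],1],
    [[0.0014,0,-0.0048],[0,0,0],1],
    [[0.0014,0,-0.0048],[0,0,0],1],
    [[0.0014,0,-0.0048],[0,0,0],1],
    [[0.0014,0,-0.0048],[0,0,0],1],
    [[0,0,0],[0,0,0],1],
  ],
)

```text
clock: 15.1
tool_pos: [0.463, 0.2091, 0.1719]
orientation: [179.9, -16.4, 3.9]
force: [0.3, 0.4, -3.5]
opening: 0.0444
```

```bash
python3 st.py; python3 snapw.py wrist w11;python3 snapw.py side s11; python3 - <<'E'
import cv2
a=cv2.imread("pics/s11_raw.png"); c=a[140:320,140:340]; c=cv2.resize(c,(600,540),interpolation=cv2.INTER_CUBIC); cv2.imwrite("pics/s11c.png",c)
E
```

```text
15.1 local [-0.0692 -0.0002  0.1719] [ 55.5  -1.7 -44.6  20.9 -38.6  22.9] F [ 0.3  0.4 -3.5] M [-0.14  1.59  0.02] op 0.0444
axes local
 [[ 0.959 -0.001  0.283]
 [-0.001 -1.    -0.001]
 [ 0.283  0.001 -0.959]]
to [-0.0662, 0.0013, 0.1392] delta tool [-0.0064 -0.0015  0.0322]
to [-0.1085, 0.0013, 0.2298] delta tool [-0.0213 -0.0014 -0.0667]
15.1 [0.463  0.2091 0.1719] [179.93 -16.43   3.86] [ 0.28  0.36 -3.46] 0.044387006985770194 [ 55.5  -1.7 -44.6  20.9 -38.6  22.9]
15.15 [0.4628 0.2089 0.1713] [179.92 -16.41   3.86] [ 0.02 -0.08 -3.49] 0.04374075937579333 [ 55.5  -1.6 -44.7  20.9 -38.6  22.9]
```

View pics/w11.png

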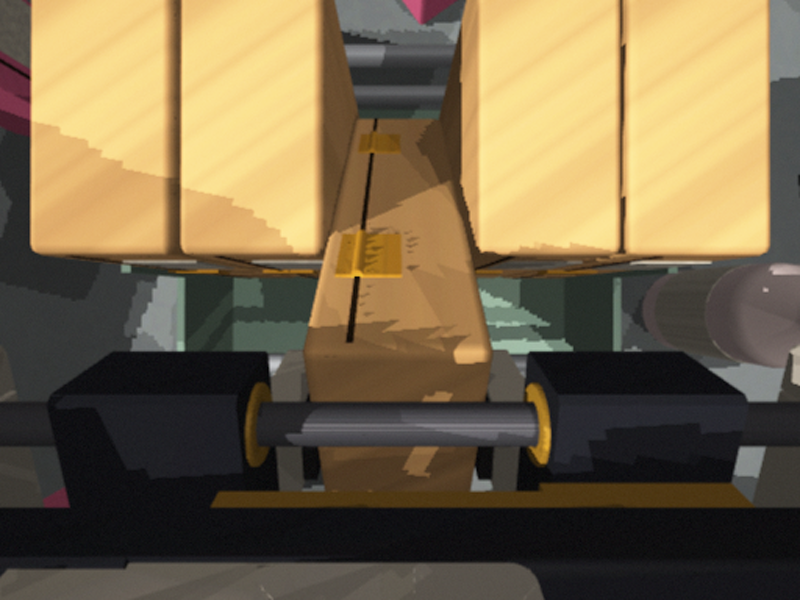

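View pics/s11c.png

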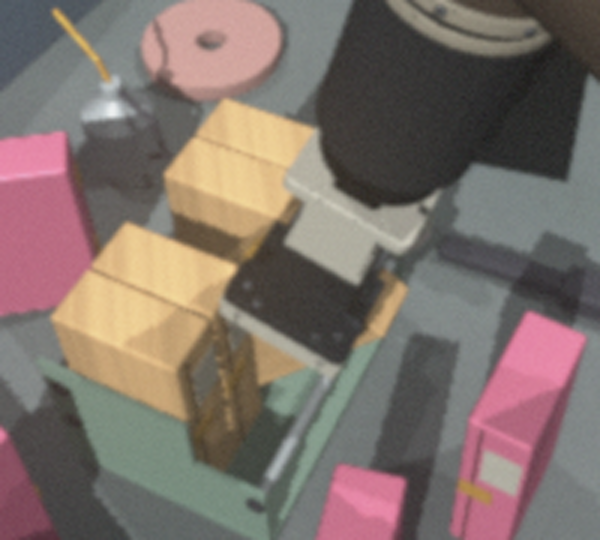

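The case moves rigidly with the gripper (same image as before the lift), carrying about 4–6 N. I'll continue up.

>>> servo_tool(
  rows=[
    [[0.0028,0,-0.0096],[0,0,0],1],
    [[0.0028,0,-0.0096],[0,0,0],1],
    [[0.0028,0,-0.0096],[0,0,0],1],
    [[0.0028,0,-0.0096],[0,0,0],1],
    [[0.0034,0,-0.0115],[0,0,0],1],
    [[0.0034,0,-0.0115],[0,0,0],1],
    [[0.0034,0,-0.0115],[0,0,0],1],
    [[0.0034,0,-0.0115],[0,0,0],1],
    [[0.0034,0,-0.0115],[0,0,0],1],
    [[0.0034,0,-0.0115],[0,0,0],1],
    [[0.0034,0,-0.0115],[0,0,0],1],
    [[0.0034,0,-0.0115],[0,0,0],1],
    [[0.0034,0,-0.0115],[0,0,0],1],
    [[0.0034,0,-0.0115],[0,0,0],1],
    [[0.0034,0,-0.0115],[0,0,0],1],
    [[0.0034,0,-0.0115],[0,0,0],1],
    [[0.0034,0,-0.0115],[0,0,0],1],
    [[0.0028,0,-0.0096],[0,0,0],1],
    [[0.0014,0,-0.0048],[0,0,0],1],
    [[0,0,0],[0,0,0],1],
  ],
)

```text
clock: 16.87
tool_pos: [0.463, 0.2093, 0.3823]
orientation: [179.9, -16.4, 3.9]
force: [0.5, -0.6, -3.5]
opening: 0.0439
```

```bash
python3 st.py; python3 snapw.py wrist w12;python3 snapw.py side s12;python3 snapw.py top t12
```

```text
16.8667 local [-0.0692  0.      0.3823] [ 56.6  -9.4 -20.9  14.  -69.   33.3] F [ 0.5 -0.6 -3.5] M [-0.13  1.58  0.03] op 0.0439
axes local
 [[ 0.959 -0.001  0.283]
 [-0.001 -1.    -0.002]
 [ 0.283  0.001 -0.959]]
to [-0.0662, 0.0013, 0.1392] delta tool [-0.0658 -0.0016  0.234 ]
to [-0.1085, 0.0013, 0.2298] delta tool [-0.0808 -0.0014  0.1352]
16.8667 [0.463  0.2093 0.3823] [179.91 -16.41   3.85] [ 0.45 -0.59 -3.53] 0.043923862117567734 [ 56.6  -9.4 -20.9  14.  -69.   33.3]
16.9167 [0.4627 0.2091 0.3813] [179.87 -16.35   3.86] [ 0.38  0.67 -4.44] 0.043794361224446174 [ 56.6  -9.4 -21.   14.  -69.   33.2]
16.9667 [0.4625 0.2089 0.3807] [179.83 -16.31   3.87] [-0.28  0.98 -4.53] 0.0441664256554485 [ 56.6  -9.4 -21.1  14.  -69.   33.2]
```

View pics/s12.png

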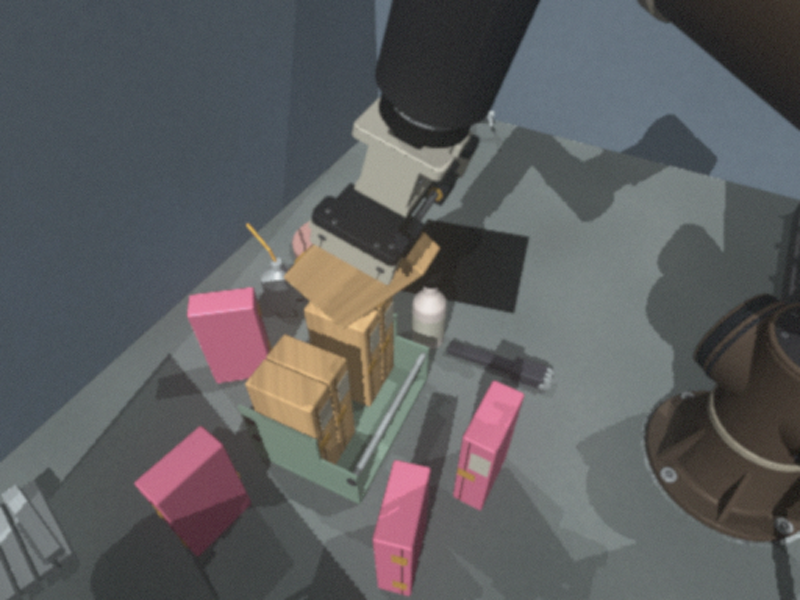

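View pics/w12.png

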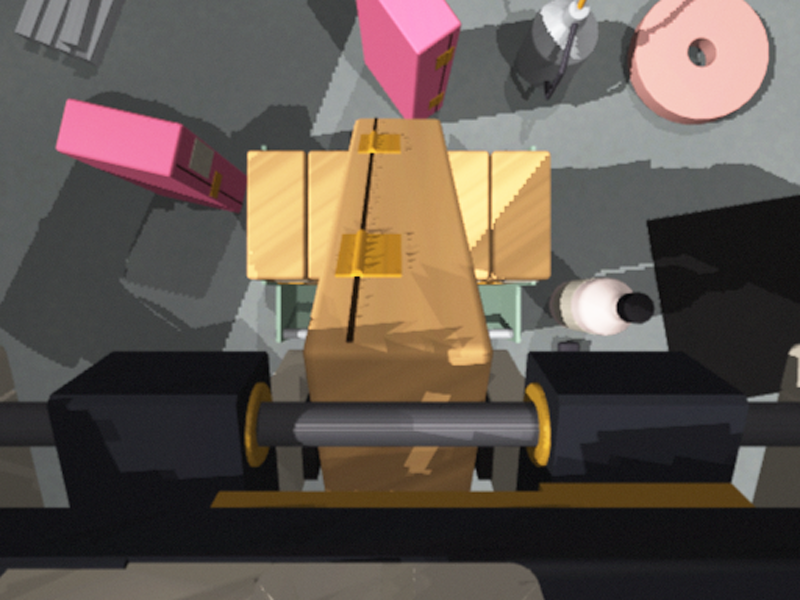

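All four others are still standing and the case is rigid in the grip. I'll get its in-hand pose from the back-face corners with PnP.

```bash
python3 - <<'E'
import cv2
a=cv2.imread("pics/w12_raw.png"); c=a[65:245,180:330]; cv2.imwrite("pics/w12c.png",cv2.resize(c,(600,720)[:2],interpolation=cv2.INTER_CUBIC)[:600])
a=cv2.resize(c[120:],(750,300),interpolation=cv2.INTER_CUBIC); cv2.imwrite("pics/w12e.png",a)
E
```

```text
(no output)
```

View pics/w12c.png

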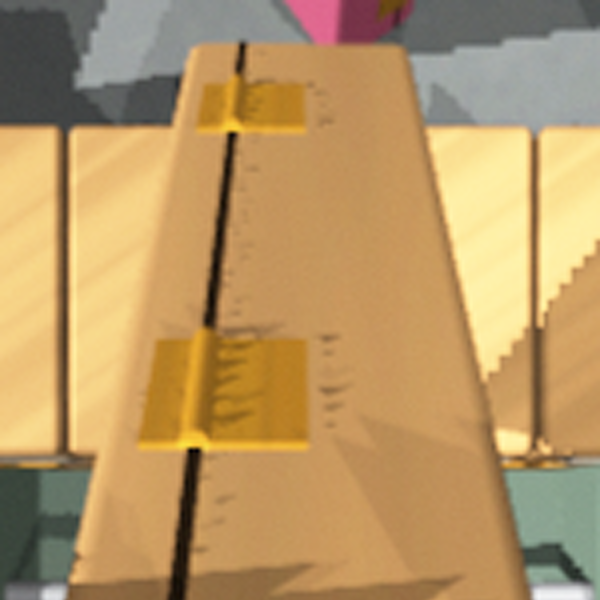

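View pics/w12e.png

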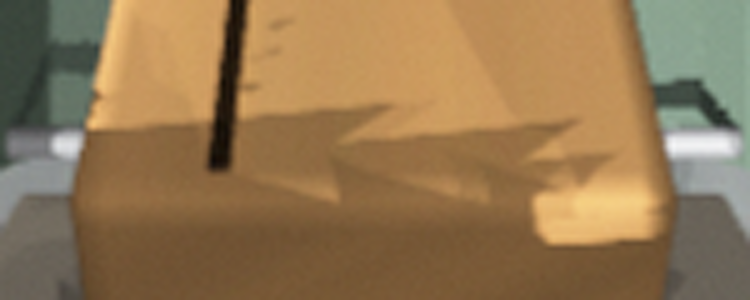

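```bash
cat > inhand.py <<'E'
from h import *
import json
from scipy.spatial.transform import Rotation as Ro
def run(tag,uv,tool_pos,ori):
    ci=json.load(open(f"pics/{tag}.json")); K=np.array(ci["mtx"]); Rc=cv2.Rodrigues(np.array(ci["rvec"],float))[0]; tc=np.array(ci["tvec"]).ravel()
    # case frame: x depth(back +), y along row, z up, origin centre ; image right = -y
    obj=np.array([[.048,.022,.086],[.048,-.022,.086],[.048,.022,-.086],[.048,-.022,-.086]])
    ok,rv,tv=cv2.solvePnP(obj,np.array(uv,float),K,None,flags=cv2.SOLVEPNP_IPPE)
    ok,rv,tv=cv2.solvePnP(obj,np.array(uv,float),K,None,rv,tv,True)
    pr=cv2.projectPoints(obj,rv,tv,K,None)[0].reshape(-1,2); print("res",(pr-uv).round(1).tolist())
    Rw=Rc.T@cv2.Rodrigues(rv)[0]; cw=Rc.T@(tv.ravel()-tc)
    Rt=Ro.from_euler("xyz",ori,degrees=True).as_matrix()
    print("case centre world",cw.round(4),"euler",Ro.from_matrix(Rw).as_euler("xyz",degrees=True).round(2),"z axis",Rw[:,2].round(3),"lean deg",np.degrees(np.arccos(Rw[2,2])).round(2))
    print("in tool: c",(Rt.T@(cw-tool_pos)).round(4),"zaxis",(Rt.T@Rw[:,2]).round(3),"bottom",(Rt.T@(cw-.086*Rw[:,2]-tool_pos)).round(4),"back top edge",(Rt.T@(cw+Rw@[.048,0,.086]-tool_pos)).round(4))
    return Rt.T@Rw, Rt.T@(cw-tool_pos)
if __name__=="__main__":
    run("w12",[[194.2,225],[314.9,225],[226.4,75.6],[282.6,75.6]],np.array([.463,.2093,.382]),[179.91,-16.41,3.85])
E
python3 inhand.py
```

```text
res [[-0.1, 0.0], [0.1, 0.0], [0.9, -0.0], [-0.9, -0.1]]
case centre world [0.4919 0.2122 0.3459] euler [ -0.13 -37.46   3.86] z axis [-0.607 -0.039  0.794] lean deg 37.46
in tool: c [ 0.0176 -0.001   0.0428] zaxis [-0.359 -0.001 -0.933] bottom [ 0.0485 -0.0009  0.1231] back top edge [ 0.0315 -0.001  -0.0547]
```

```bash
python3 - <<'E'
from ik import *
def pose(x,psi,tilt): return np.array(x),E("z",psi)@E("y",-tilt)@E("x",180)
q0=[56.6,-9.4,-20.9,14,-69,33.3]
q,c=ik(*pose([.463,.209,.382],3.9,16.4),q0);print(q.round(1),c)
q1,c=ik(*pose([.463,.209,.40],3.9,-20.7),q);print("upright here",q1.round(1),c)
for psi in (3.9,-20,-42):
    qq=q1
    for t in np.linspace(0,1,9):
        th=np.radians(24.3+t*(-21.5-24.3)); r=.508+t*.043
        qq,c=ik(*pose([r*np.cos(th),r*np.sin(th),.40],3.9+t*(psi-3.9),-20.7),qq)
    qd,c2=ik(*pose([.5125,-.202,.1335],psi,-20.7),qq)
    print(psi,qq.round(1),round(c,2),"down",qd.round(1),round(c2,2))
E
```

```text
[ 56.5  -9.4 -20.9  13.9 -69.   33.4] 6.579189642116717e-26
upright here [  37.3   13.7   14.9  -11.8 -108.4   54.6] 3.8048190678415375e-27
3.9 [-1.000e-01  1.770e+01  1.480e+01  1.500e+00 -1.078e+02  9.420e+01] 0.0 down [ -0.1  25.5  -8.5   1.5 -76.7  93.4] 0.0
-20 [  -5.    18.8   19.3   -5.6 -110.5   74. ] 0.0 down [ -5.   26.3  -4.2  -5.3 -79.6  76.9] 0.0
-42 [  -9.4   18.    20.8  -11.7 -110.    55. ] 0.0 down [ -9.4  25.7  -2.7 -11.2 -79.4  61.2] 0.0
```

Joint paths are all comfortably in range. I'll turn the case upright in the air.

>>> servo_tool(
  rows=[
    [[0,0,0],[0,-0.4,0],1],
    [[0,0,0],[0,-0.6,0],1],
    [[0,0,0],[0,-0.7,0],1],
    [[0,0,0],[0,-0.7,0],1],
    [[0,0,0],[0,-0.7,0],1],
    [[0,0,0],[0,-0.7,0],1],
    [[0,0,0],[0,-0.7,0],1],
    [[0,0,0],[0,-0.7,0],1],
    [[0,0,0],[0,-0.6,0],1],
    [[0,0,0],[0,-0.4,0],1],
    [[0,0,0],[0,0,0],1],
    [[0,0,0],[0,0,0],1],
  ],
)

```text
clock: 18.02
tool_pos: [0.4637, 0.2091, 0.3798]
orientation: [179.8, 20.9, 3.7]
force: [0.0, 0.0, -3.6]
opening: 0.0437
```

```bash
python3 st.py; python3 snapw.py wrist w13;python3 snapw.py side s13
```

```text
18.0167 local [-6.850e-02 -3.000e-04  3.798e-01] [  37.3   14.1   12.7  -11.6 -106.1   54.9] F [ 0.   0.  -3.6] M [-0.02 -1.59  0.  ] op 0.0437
axes local
 [[ 0.934 -0.002 -0.357]
 [-0.004 -1.    -0.003]
 [-0.357  0.004 -0.934]]
to [-0.0662, 0.0013, 0.1392] delta tool [ 0.0879 -0.0025  0.2239]
to [-0.1085, 0.0013, 0.2298] delta tool [ 0.0161 -0.0021  0.1544]
18.0167 [0.4637 0.2091 0.3798] [179.76  20.89   3.67] [ 0.02  0.04 -3.64] 0.043710355143348235 [  37.3   14.1   12.7  -11.6 -106.1   54.9]
18.0667 [0.4633 0.209  0.3806] [179.79  20.8    3.72] [-0.45 -0.51 -4.1 ] 0.04366103629594589 [  37.3   14.    12.7  -11.6 -106.1   54.9]
```

View pics/s13.png

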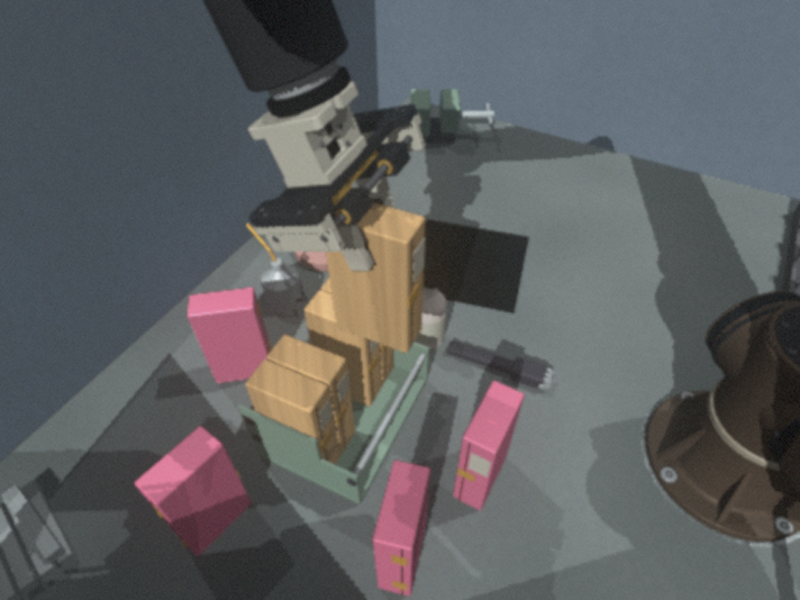

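View pics/w13.png

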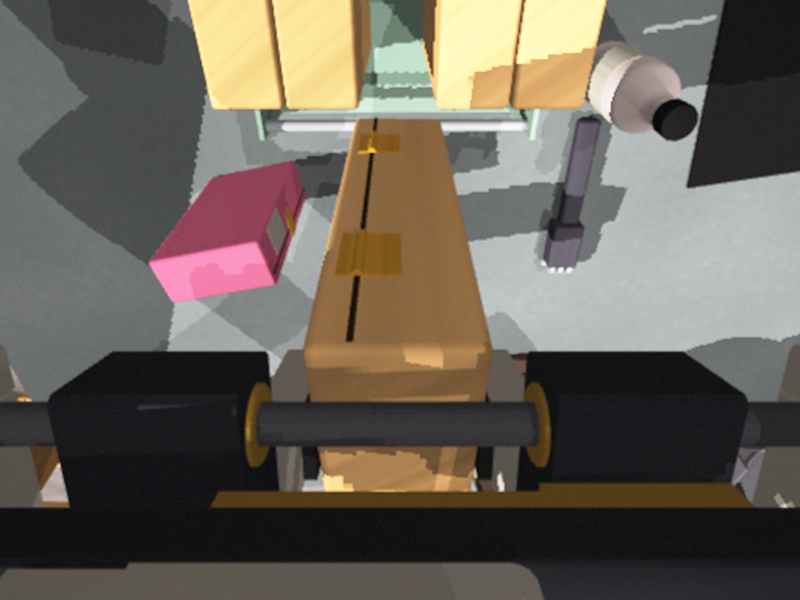

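```bash
python3 - <<'E'
import cv2
a=cv2.imread("pics/s13_raw.png"); c=a[125:230,195:285]; cv2.imwrite("pics/s13c.png",cv2.resize(c,(514,600),interpolation=cv2.INTER_CUBIC))
E
```

```text
(no output)
```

View pics/s13c.png

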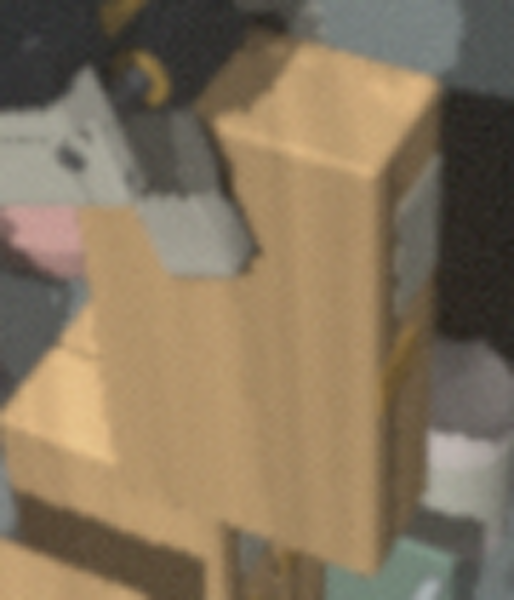

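```bash
cat > fit3.py <<'E'
from h import *
from scipy.spatial.transform import Rotation as Ro
a=lambda x,y:np.array([195+(x+.5)/5.714-.5,125+(y+.5)/5.714-.5])
o=np.array([[-.048,.022,.086],[-.048,.022,-.086],[-.048,-.022,.086],[.048,.022,-.086]])
uv=np.array([a(380,178),a(379,576),a(441,80),a(116,466)])
K=np.array(CI["side"]["mtx"]);Rc=cv2.Rodrigues(np.array(CI["side"]["rvec"],float))[0]
def f(p):
    R=Ro.from_euler("zyx",[p[3],p[4],p[5]],degrees=True).as_matrix(); return (proj("side",o@R.T+p[:3])-uv).ravel()
r=least_squares(lambda p:np.r_[f(p),(p[3]-3.8)/.5,p[5]/.5],[.463,.209,.33,3.8,0,0],x_scale=[.01]*3+[1]*3)
print(r.x.round(4),f(r.x).round(1))
E
python3 fit3.py
python3 - <<'E'
import sys; sys.path.insert(0,".")
E
```

```text
[ 0.4751  0.1974  0.3262  3.7335 -0.4533 -0.207 ] [-0.2 -0.3 -1.1 -0.9  0.8  0.   0.4  1.4]
```

The case is upright within about 0.5° in the side view. Now I carry it round the base to above the mat.

>>> servo_tool(
  rows=[
    [[0.0052,0.012,-0.002],[0.085,0,0.223],1],
    [[0.0052,0.012,-0.002],[0.085,0,0.223],1],
    [[0.0104,0.0241,-0.004],[0.17,-0.002,0.446],1],
    [[0.0104,0.0241,-0.004],[0.17,-0.002,0.446],1],
    [[0.0104,0.0241,-0.004],[0.17,-0.002,0.446],1],
    [[0.0104,0.0241,-0.004],[0.17,-0.002,0.446],1],
    [[0.0104,0.0241,-0.004],[0.17,-0.002,0.446],1],
    [[0.0104,0.0241,-0.004],[0.17,-0.002,0.446],1],
    [[0.0104,0.0241,-0.004],[0.17,-0.002,0.446],1],
    [[0.0104,0.0241,-0.004],[0.17,-0.002,0.446],1],
    [[0.0104,0.0241,-0.004],[0.17,-0.002,0.446],1],
    [[0.0104,0.0241,-0.004],[0.17,-0.002,0.446],1],
    [[0.0104,0.0241,-0.004],[0.17,-0.002,0.446],1],
    [[0.0104,0.0241,-0.004],[0.17,-0.002,0.446],1],
    [[0.0104,0.0241,-0.004],[0.17,-0.002,0.446],1],
    [[0.0104,0.0241,-0.004],[0.17,-0.002,0.446],1],
    [[0.0052,0.012,-0.002],[0.085,0,0.223],1],
    [[0.0052,0.012,-0.002],[0.085,0,0.223],1],
    [[0,0,0],[0,0,0],1],
    [[0,0,0],[0,0,0],1],
  ],
)

```text
clock: 19.78
tool_pos: [0.5135, -0.2013, 0.3835]
orientation: [179.9, 20.8, -42.1]
force: [0.0, 0.7, -3.9]
opening: 0.044
```

```bash
cat > st2.py <<'E'
from h import *
from scipy.spatial.transform import Rotation as Ro
import sys
o=telemetry.get_obs(); R=Ro.from_euler("xyz",o["orientation"],degrees=True).as_matrix()
print(o["clock"],o["tool_pos"].round(4),o["orientation"].round(2),o["joint_pos"].round(1),"F",o["force"].round(1),"M",o["moment"].round(2),"op",round(o["opening"],4))
up=R.T@[0,0,1]; print("up in tool",up.round(3),"case z-axis world",(R@np.array([-.355,0,-.935])).round(3))
b=o["tool_pos"]+R@[.049,-.001,.121]; c=o["tool_pos"]+R@[.018,-.001,.041]; print("case bottom",b.round(4),"centre",c.round(4))
d=np.array([.5125-(b[0]+c[0])/2,-.202-(b[1]+c[1])/2,0]); print("delta xy in tool",(R.T@d).round(4))
E
python3 st2.py; python3 snapw.py top t14; python3 snapw.py side s14;python3 snapw.py wrist w14
```

```text
19.7833 [ 0.5135 -0.2013  0.3835] [179.89  20.83 -42.06] [  -9.3   18.3   18.9  -11.6 -108.1   55.3] F [ 0.   0.7 -3.9] M [-1.11 -1.15  0.01] op 0.044
up in tool [-0.356  0.002 -0.935] case z-axis world [0.002 0.001 1.   ]
case bottom [ 0.5161 -0.2026  0.2529] centre [ 0.5158 -0.2022  0.3387]
delta xy in tool [-0.0026  0.002   0.001 ]
19.7833 [ 0.5135 -0.2013  0.3835] [179.89  20.83 -42.06] [ 0.    0.72 -3.91] 0.044042026010347214 [  -9.3   18.3   18.9  -11.6 -108.1   55.3]
19.8333 [ 0.5137 -0.2008  0.3833] [179.89  20.84 -42.  ] [-0.15  1.   -3.99] 0.04372429320345345 [  -9.2   18.3   18.9  -11.6 -108.1   55.3]
19.8833 [ 0.5139 -0.2004  0.3832] [179.88  20.86 -41.97] [-0.2   0.73 -3.84] 0.04378080982317801 [  -9.2   18.3   18.9  -11.6 -108.1   55.3]
```

View pics/t14.png

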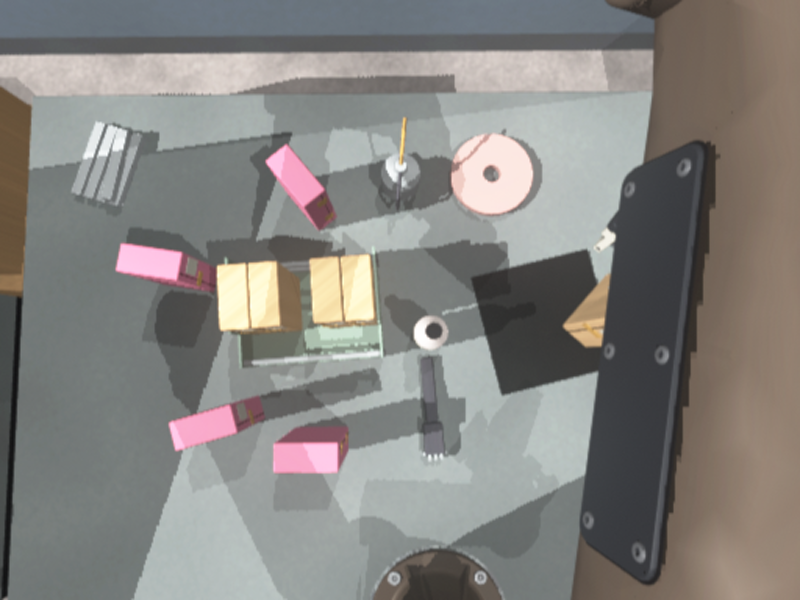

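View pics/s14.png

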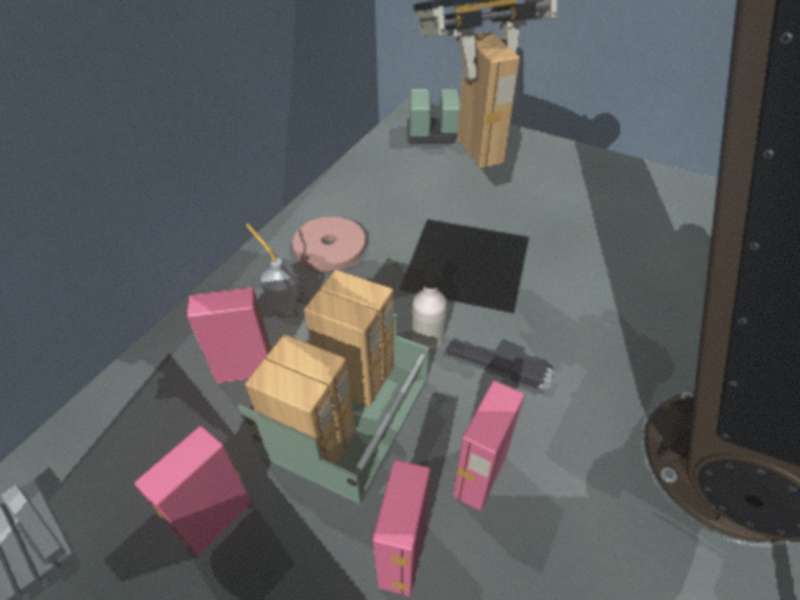

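View pics/w14.png

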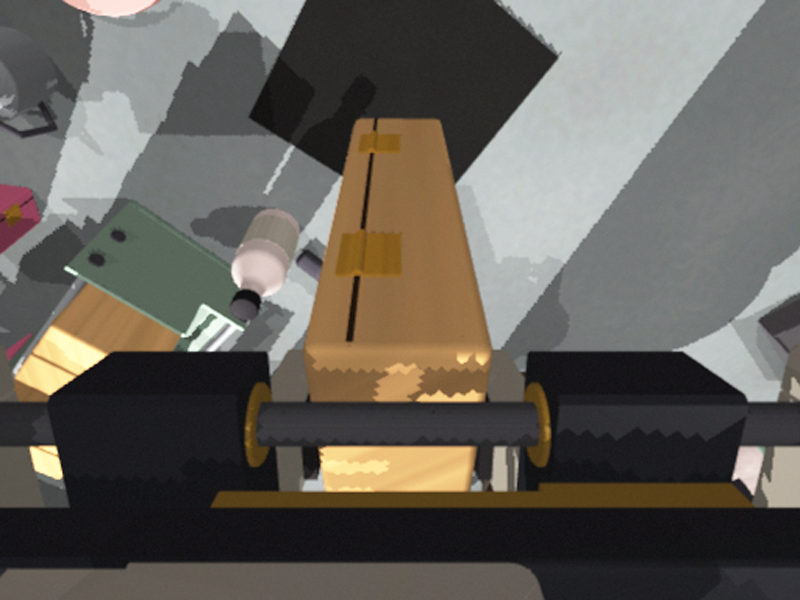

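Case held upright over the mat, about 3 mm off centre. I'll correct and descend most of the way.

>>> servo_tool(
  rows=[
    [[-0.0026,0.0015,0.001],[0,0,0],1],
    [[0.003,0,0.0077],[0,0,0],1],
    [[0.0059,0,0.0154],[0,0,0],1],
    [[0.0059,0,0.0154],[0,0,0],1],
    [[0.0059,0,0.0154],[0,0,0],1],
    [[0.0059,0,0.0154],[0,0,0],1],
    [[0.0059,0,0.0154],[0,0,0],1],
    [[0.0059,0,0.0154],[0,0,0],1],
    [[0.0059,0,0.0154],[0,0,0],1],
    [[0.0059,0,0.0154],[0,0,0],1],
    [[0.0059,0,0.0154],[0,0,0],1],
    [[0.0059,0,0.0154],[0,0,0],1],
    [[0.0059,0,0.0154],[0,0,0],1],
    [[0.0059,0,0.0154],[0,0,0],1],
    [[0.0059,0,0.0154],[0,0,0],1],
    [[0.003,0,0.0077],[0,0,0],1],
    [[0,0,0],[0,0,0],1],
    [[0,0,0],[0,0,0],1],
  ],
)

```text
clock: 21.43
tool_pos: [0.5105, -0.201, 0.1519]
orientation: [179.8, 20.9, -42.0]
force: [-0.0, -0.4, -2.8]
opening: 0.044
```

```bash
python3 st2.py; python3 snapw.py side s15; python3 snapw.py wrist w15; python3 - <<'E'
import cv2
a=cv2.imread("pics/s15_raw.png"); c=a[80:220,235:355]; cv2.imwrite("pics/s15c.png",cv2.resize(c,(514,600),interpolation=cv2.INTER_CUBIC))
E
```

```text
21.4333 [ 0.5105 -0.201   0.1519] [179.81  20.92 -42.03] [ -9.3  24.8  -1.7 -11.1 -81.6  60.7] F [-0.  -0.4 -2.8] M [-1.19 -1.12  0.02] op 0.044
up in tool [-0.357  0.003 -0.934] case z-axis world [0.004 0.001 1.   ]
case bottom [ 0.5128 -0.2023  0.0214] centre [ 0.5127 -0.2019  0.1072]
delta xy in tool [-0.0003  0.0001  0.0001]
21.4333 [ 0.5105 -0.201   0.1519] [179.81  20.92 -42.03] [-0.   -0.36 -2.83] 0.04398737679152149 [ -9.3  24.8  -1.7 -11.1 -81.6  60.7]
21.4833 [ 0.511  -0.2013  0.1526] [179.85  20.85 -42.01] [ 0.11 -0.11 -3.29] 0.0441604091066691 [ -9.3  24.7  -1.7 -11.1 -81.6  60.7]
```

View pics/s15c.png

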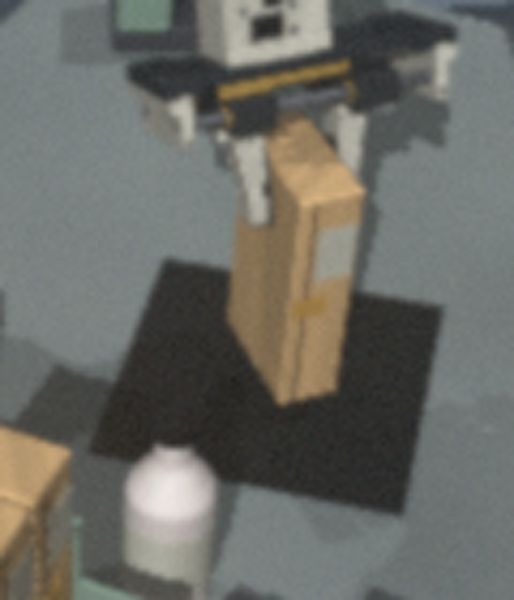

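View pics/w15.png

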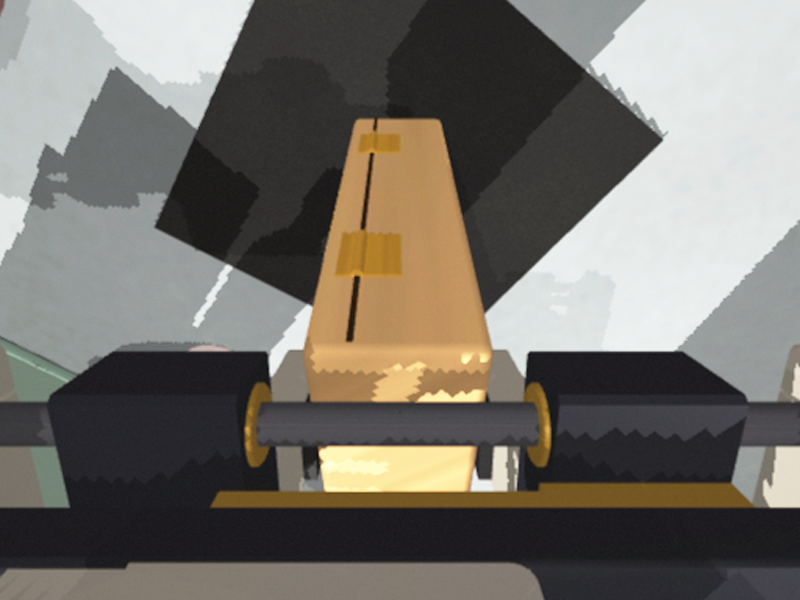

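Upright over mat centre, bottom about 18 mm up. I'll creep down, watching the force.

>>> servo_tool(
  rows=[
    [[0.0014,0,0.0037],[0,0,0],1],
    [[0.0014,0,0.0037],[0,0,0],1],
    [[0.0014,0,0.0037],[0,0,0],1],
    [[0,0,0],[0,0,0],1],
    [[0,0,0],[0,0,0],1],
  ],
)

```text
clock: 21.95
tool_pos: [0.5103, -0.2012, 0.1399]
orientation: [179.8, 20.9, -42.1]
force: [0.2, 1.0, -4.5]
opening: 0.0436
```

>>> servo_tool(
  rows=[
    [[0.0007,0,0.0019],[0,0,0],1],
    [[0,0,0],[0,0,0],1],
    [[0,0,0],[0,0,0],1],
  ],
)

```text
clock: 22.2
tool_pos: [0.5105, -0.2012, 0.1381]
orientation: [179.8, 20.9, -42.0]
force: [0.2, 0.3, -3.8]
opening: 0.0439
```

>>> servo_tool(
  rows=[
    [[0.0007,0,0.0019],[0,0,0],1],
    [[0,0,0],[0,0,0],1],
    [[0,0,0],[0,0,0],1],
  ],
)

```text
clock: 22.45
tool_pos: [0.5104, -0.2011, 0.136]
orientation: [179.8, 20.9, -42.1]
force: [0.5, 0.0, -4.0]
opening: 0.0437
```

>>> servo_tool(
  rows=[
    [[0.0004,0,0.0009],[0,0,0],1],
    [[0,0,0],[0,0,0],1],
    [[0,0,0],[0,0,0],1],
  ],
)

```text
clock: 22.7
tool_pos: [0.5105, -0.2012, 0.1351]
orientation: [179.8, 20.9, -42.0]
force: [-0.6, -0.3, -4.1]
opening: 0.0441
```

>>> servo_tool(
  rows=[
    [[0.0004,0,0.0009],[0,0,0],1],
    [[0,0,0],[0,0,0],1],
    [[0,0,0],[0,0,0],1],
  ],
)

```text
clock: 22.95
tool_pos: [0.5105, -0.2012, 0.1341]
orientation: [179.8, 20.9, -42.0]
force: [0.1, 0.2, -4.4]
opening: 0.0443
```

>>> servo_tool(
  rows=[
    [[0.0004,0,0.0009],[0,0,0],1],
    [[0,0,0],[0,0,0],1],
    [[0,0,0],[0,0,0],1],
  ],
)

```text
clock: 23.2
tool_pos: [0.5106, -0.2012, 0.1331]
orientation: [179.8, 20.9, -42.1]
force: [0.2, 0.7, -4.2]
opening: 0.0438
```

>>> servo_tool(
  rows=[
    [[0.0004,0,0.0009],[0,0,0],1],
    [[0,0,0],[0,0,0],1],
    [[0,0,0],[0,0,0],1],
  ],
)

```text
clock: 23.45
tool_pos: [0.5106, -0.2013, 0.1321]
orientation: [179.8, 20.9, -42.1]
force: [-0.5, -0.1, -3.9]
opening: 0.0435
```

>>> servo_tool(
  rows=[
    [[0.0004,0,0.0009],[0,0,0],1],
    [[0,0,0],[0,0,0],1],
    [[0,0,0],[0,0,0],1],
  ],
)

```text
clock: 23.7
tool_pos: [0.5106, -0.2013, 0.1318]
orientation: [179.8, 20.9, -42.0]
force: [-1.6, 1.1, 3.8]
opening: 0.0441
```

>>> servo_tool(
  rows=[
    [[0.0004,0,0.0009],[0,0,0],1],
    [[0,0,0],[0,0,0],1],
    [[0,0,0],[0,0,0],1],
  ],
)

```text
clock: 23.95
tool_pos: [0.5106, -0.2014, 0.1318]
orientation: [179.9, 20.9, -42.0]
force: [-3.4, 3.0, 11.6]
opening: 0.0437
```

Contact made at TCP z≈0.1318 with up to 15 N. I'll relieve most of the push and check before releasing.

>>> servo_tool(
  rows=[
    [[-0.0005,0,-0.0013],[0,0,0],1],
    [[0,0,0],[0,0,0],1],
    [[0,0,0],[0,0,0],1],
  ],
)

```text
clock: 24.2
tool_pos: [0.5109, -0.2014, 0.1318]
orientation: [179.9, 20.9, -42.0]
force: [-0.7, 1.6, 2.5]
opening: 0.0441
```

```bash
python3 st2.py; python3 snapw.py side s16; python3 snapw.py wrist w16; python3 - <<'E'
import cv2
a=cv2.imread("pics/s16_raw.png"); c=a[80:220,235:355]; cv2.imwrite("pics/s16c.png",cv2.resize(c,(514,600),interpolation=cv2.INTER_CUBIC))
E
```

```text
24.2 [ 0.5109 -0.2014  0.1318] [179.86  20.87 -42.03] [ -9.3  25.8  -2.9 -11.2 -79.3  61.1] F [-0.7  1.6  2.5] M [-0.18 -0.51 -0.04] op 0.0441
up in tool [-0.356  0.002 -0.934] case z-axis world [0.002 0.001 1.   ]
case bottom [ 0.5134 -0.2027  0.0013] centre [ 0.5132 -0.2022  0.0871]
delta xy in tool [-0.0008  0.0002  0.0003]
24.2 [ 0.5109 -0.2014  0.1318] [179.86  20.87 -42.03] [-0.72  1.56  2.53] 0.044113435465692796 [ -9.3  25.8  -2.9 -11.2 -79.3  61.1]
24.25 [ 0.511  -0.2014  0.1318] [179.86  20.87 -42.03] [-1.19  0.21  2.97] 0.044157664269094885 [ -9.3  25.8  -2.9 -11.2 -79.3  61.1]
```

View pics/s16c.png

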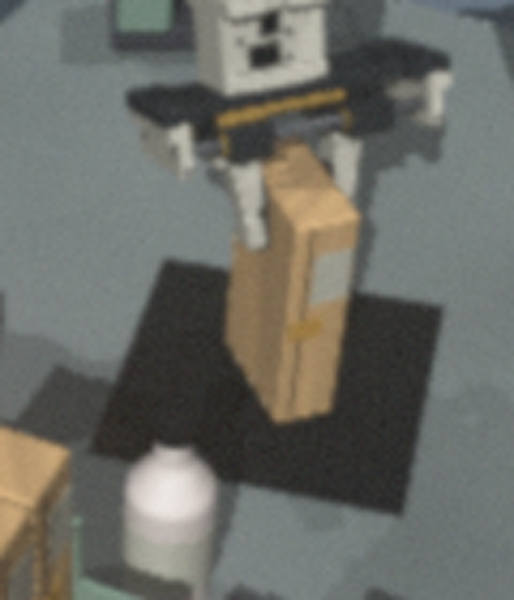

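View pics/w16.png

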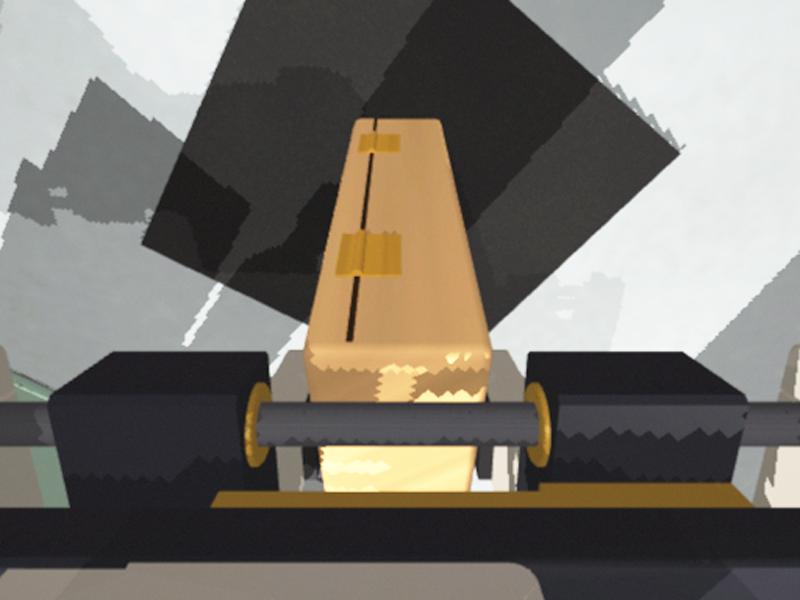

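The case is standing on the mat, vertical edges upright and about 6 N net on the mat. I'll open gently, wait, then retract along the tool axis.

>>> servo_tool(
  rows=[
    [[0,0,0],[0,0,0],0.48],
    [[0,0,0],[0,0,0],0.45],
    [[0,0,0],[0,0,0],0.4],
    [[0,0,0],[0,0,0],0.35],
    [[0,0,0],[0,0,0],0.3],
    [[0,0,0],[0,0,0],0.3],
    [[0,0,0],[0,0,0],0.3],
  ],
)

```text
clock: 24.88
tool_pos: [0.5107, -0.2014, 0.1315]
orientation: [179.8, 20.9, -42.1]
force: [0.2, 0.2, -0.4]
opening: 0.0611
```

```bash
python3 st2.py; python3 snapw.py wrist w17
```

```text
24.8833 [ 0.5107 -0.2014  0.1315] [179.84  20.9  -42.05] [ -9.3  25.8  -2.9 -11.2 -79.3  61.1] F [ 0.2  0.2 -0.4] M [-0.81 -0.74  0.  ] op 0.0611
up in tool [-0.357  0.003 -0.934] case z-axis world [0.003 0.001 1.   ]
case bottom [ 0.5131 -0.2026  0.001 ] centre [ 0.5129 -0.2022  0.0868]
delta xy in tool [-0.0006  0.      0.0002]
24.8833 [ 0.5107 -0.2014  0.1315] [179.84  20.9  -42.05] [ 0.21  0.17 -0.36] 0.06108770996301488 [ -9.3  25.8  -2.9 -11.2 -79.3  61.1]
```

View pics/w17.png

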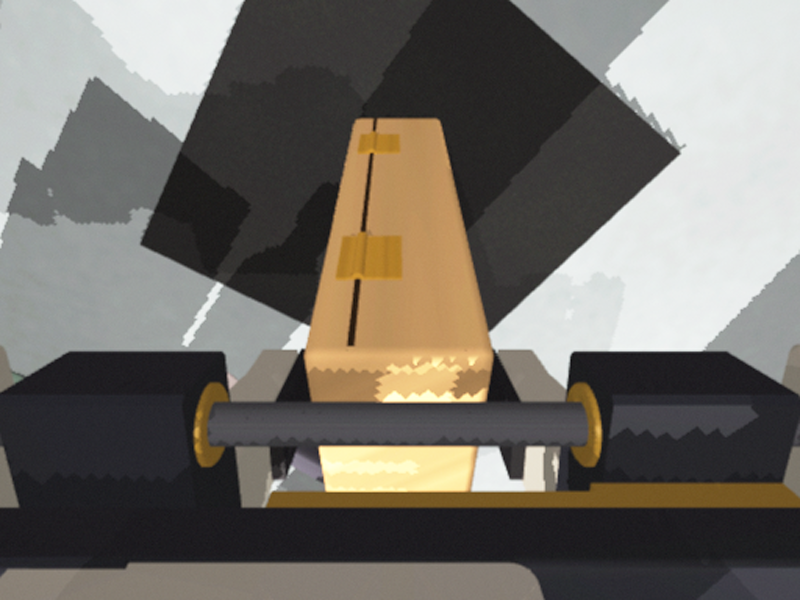

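Free standing with clearance both sides. Retracting.

>>> servo_tool(
  rows=[
    [[0,0,-0.005],[0,0,0],0.3],
    [[0,0,-0.008],[0,0,0],0.3],
    [[0,0,-0.012],[0,0,0],0.3],
    [[0,0,-0.015],[0,0,0],0.3],
    [[0,0,-0.015],[0,0,0],0.3],
    [[0,0,-0.015],[0,0,0],0.3],
    [[0,0,-0.015],[0,0,0],0.3],
    [[0,0,-0.015],[0,0,0],0.3],
    [[0,0,-0.015],[0,0,0],0.3],
    [[0,0,-0.015],[0,0,0],0.3],
    [[0,0,-0.015],[0,0,0],0.3],
    [[0,0,-0.015],[0,0,0],0.3],
    [[0,0,-0.015],[0,0,0],0.3],
    [[0,0,-0.015],[0,0,0],0.3],
    [[0,0,0],[0,0,0],0.3],
    [[0,0,0],[0,0,0],0.3],
  ],
)

```text
clock: 26.27
tool_pos: [0.5618, -0.2467, 0.3102]
orientation: [179.9, 20.8, -42.0]
force: [0.1, -0.1, -0.1]
opening: 0.0617
```

```bash
python3 st2.py|head -1; python3 snapw.py side s18; python3 snapw.py wrist w18; python3 snapw.py top t18
```

```text
26.2667 [ 0.5618 -0.2467  0.3102] [179.9   20.79 -42.05] [ -12.2   25.6   20.2  -10.3 -102.7   59.5] F [ 0.1 -0.1 -0.1] M [-0.85 -0.74 -0.02] op 0.0617
26.2667 [ 0.5618 -0.2467  0.3102] [179.9   20.79 -42.05] [ 0.06 -0.07 -0.05] 0.0616531648208924 [ -12.2   25.6   20.2  -10.3 -102.7   59.5]
26.3167 [ 0.5614 -0.2464  0.3093] [179.87  20.88 -42.05] [-0.02  0.36 -0.13] 0.06113425874166005 [ -12.2   25.6   20.1  -10.4 -102.6   59.5]
26.3667 [ 0.5611 -0.2462  0.3088] [179.84  20.93 -42.05] [-0.31 -1.6  -0.38] 0.061391837308874 [ -12.2   25.6   20.   -10.4 -102.6   59.5]
```

View pics/s18.png

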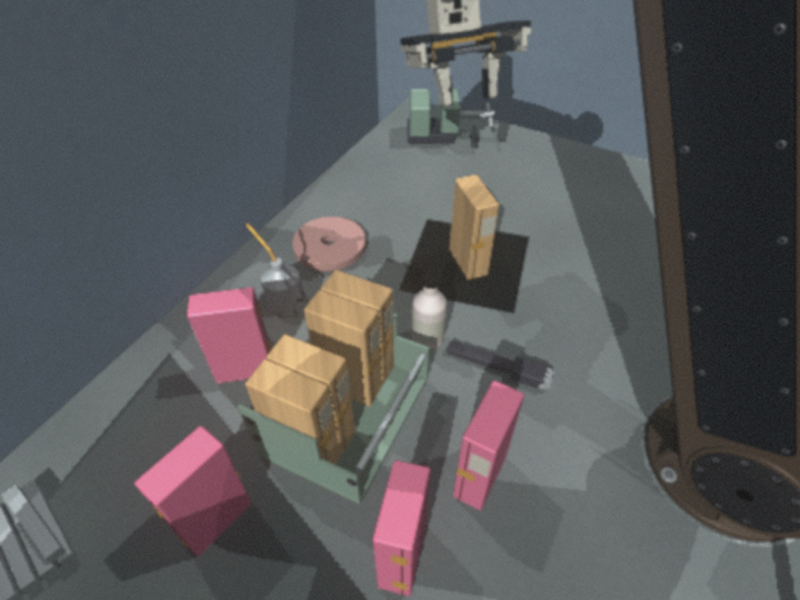

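View pics/w18.png

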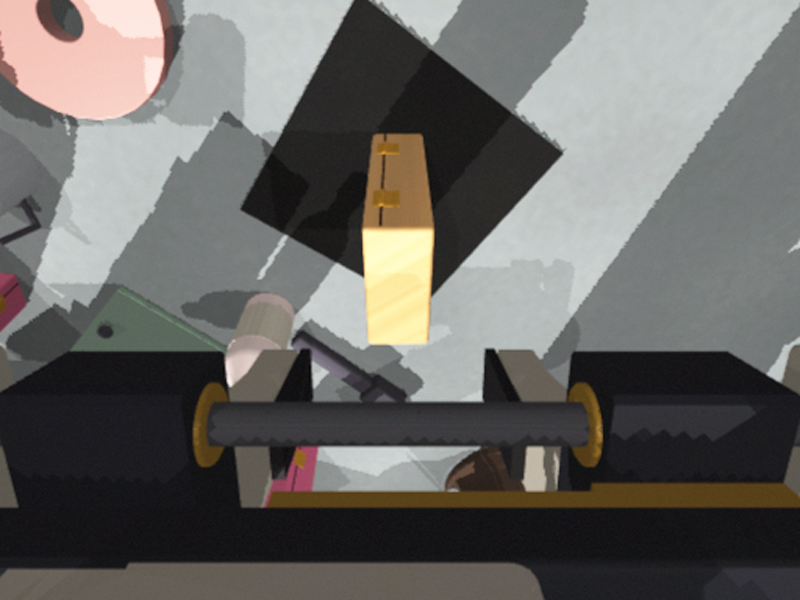

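View pics/t18.png

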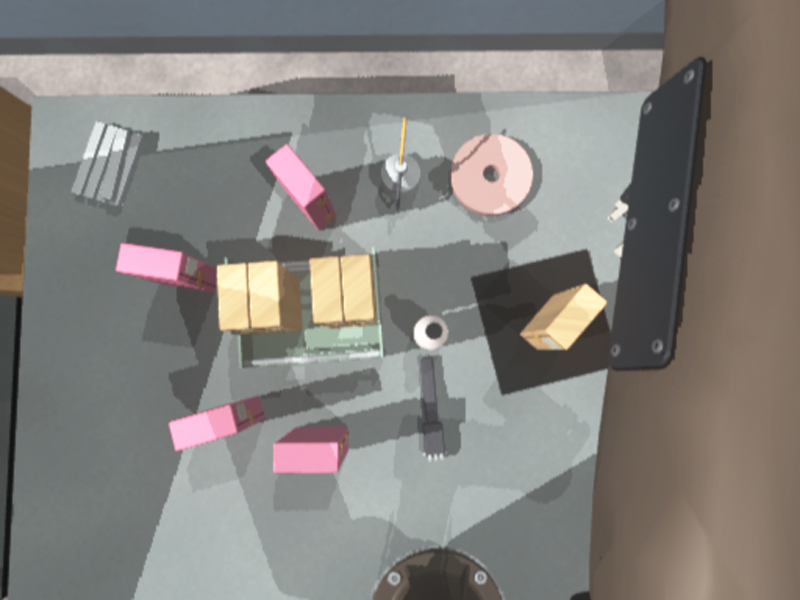

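```bash
python3 - <<'E'
from h import *
import json
CI["w"]=json.load(open("pics/w18.json"))
t=np.array([ray("w",F(*q),.175) for q in((362,229),(434,229),(429,344),(368,343))]); print("wrist top mean",t.mean(0).round(4),"sides",np.linalg.norm(t[0]-t[1]).round(4),np.linalg.norm(t[1]-t[2]).round(4))
b=np.array([ray("w",F(*q),.003) for q in((375,134),(421,134))]); print("back bottom edge",b.mean(0).round(4),"back top",t[:2].mean(0).round(4))
u=np.array([ray("top",F(*q),.175) for q in((522,325),(577,286),(606,301),(563,346))]); print("top cam",u.mean(0).round(4))
m=np.array([ray("w",F(*q),.003) for q in((241,209),(562,152),(360,-3))]); print("mat centre wrist",((m[0]+m[1])/2).round(4), "mat opp corners dist",np.linalg.norm(m[0]-m[1]))
E
```

```text
wrist top mean [ 0.5132 -0.2029  0.175 ] sides 0.0434 0.0946
back bottom edge [ 0.5471 -0.2338  0.003 ] back top [ 0.5483 -0.2342  0.175 ]
top cam [ 0.5137 -0.1892  0.175 ]
mat centre wrist [ 0.5152 -0.2019  0.003 ] mat opp corners dist 0.3086961435352259
```

```bash
python3 -c "
from plant import ctrl
print(ctrl.close_job())"
```

```text
the job is handed in; nothing more can be done
None
```

The short case now stands upright near the middle of the black mat. I tipped it forward from behind with the closed fingers until it leaned on the front rail. Then I gripped it across its thickness, lifted it free, turned it upright in the air and set it down. I handed the job in at about 26.4 s with the gripper clear of everything.

**Last checks:**
- **Position:** the wrist view puts the case centre at (0.513, −0.203). The mat centre came out at (0.515, −0.202) from the wrist and (0.5125, −0.202) from the first top and side views, so it is within about 3 mm.
- **Upright:** the top and bottom of its back face line up to about 1.2 mm over its height.
- **Other things:** by eye, the last top and side views show the four other cases standing in the rack. The bottle, oil can, wheel, dresser and pink cases all look as they did at the start.

**Disagreements:**
- **Top-camera reading:** my rough corner reading from the last top view put the case about 14 mm further in y (−0.189). I trusted the wrist view and the tool pose instead, because part of the case was hard to read in the top view.
- **Lean estimates:** while it rested on the rail, the estimates ranged from 36° to 37.5°, which made no difference at placing.
- **Joint limits:** during the first grasp approaches, joint 6 came within about 0.1° of its limit and joint 3 within about 0.9°. Neither reading passed its range. I then turned the tool half a turn and used a smaller tilt.

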